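# Shut the dry-air valve and hook the spent cartridges out of their wells

## Task

Close down the dry-air manifold for the day. First turn the orange lock collar clockwise until its white pointer stands on the green mark and leave it there; then, with the red-handled pull hook and not with the fingers, draw every spent blue cartridge by its wire loop out of its deep well and stand it upright on the floor of the grey drying tray. Finally hang the hook back in its stand, and do not knock over the glue bottle.

Things in the scene. Friction and masses are not known exactly. Their poses are not given: they have to be found in the camera images.
- manifold: Steel base plate 224 (x) x 160 x 10 mm, fixed, with four grey upright well tubes and a valve. Origin: centre of the underside, z up. In its frame the wells stand at (74,38), (74,-38), (0,38), (0,-38) mm, the valve axis at (-72,0) mm. The valve has a black mark disc of diameter 80 mm (top at z = 98 mm) and above it the collar (top at z = 128 mm) with its stem end (137 mm).
- lock_collar (a joint): Angle (rad) of the orange lock collar about its vertical axis; grows clockwise seen from above. At 0 its white pointer looks along the manifold's -x, to the thin white mark; the broad green locked mark is at 1.40 (0.1 either way still counts). Range -0.1 to 1.9, no stop at the mark; light friction (0.06 N m), stays where it is left.
- collar_grip (a point): Centre of the lock collar on its axis at half height. A drum of 52 mm diameter and 30 mm height; two wings, 10 mm thick, reach out to 40 mm from the axis along this point's -x (white pointer on top) and +x; grip it across its y, over 52 mm. The frame turns with the collar; z up. The mark disc lies 15 mm below this point.
- collar_pointer (a point): The white pointer on top of the collar's wing, 36 mm from the collar's axis; turns with it.
- well0_mouth (a point): Centre of the mouth of the well at (74,38) mm of the manifold; axes as the manifold. All wells: outer diameter 66 mm, inner diameter 54 mm, mouth 90 mm and floor 10 mm above the bench.
- well1_mouth (a point): Centre of the mouth of the well at (74,-38) mm of the manifold.
- well2_mouth (a point): Centre of the mouth of the well at (0,38) mm of the manifold.
- well3_mouth (a point): Centre of the mouth of the well at (0,-38) mm of the manifold.
- hook_stand: Dark steel stand, fixed, base 80 x 70 x 8 mm, origin at the centre of the underside. Its fork plate (6 mm thick, 60 mm wide, top at z = 118 mm) has a slot 14 mm wide along x through the middle, open at the -x end and ending at x = +22 mm; back post at x = 26 to 36 mm. Lips 5 mm high on the fork at x = -26 to -22 mm.
- hook_seat (a point): Point on top of the fork plate, on the slot's middle line, where the origin of the hanging pull hook belongs; axes as the stand. The hook is lifted straight up out of the slot and lowered straight down into it with its toe along the slot (either way).
- pull_hook: Pull hook, 0.1 kg, hanging in the stand. Origin: centre of the underside of its flange (38 mm diameter, 4 mm thick), z up. Red handle above: 44 (x) x 16 (y) x 46 mm high (z = 4 to 50), gripped over the 16 mm. Below: 5 mm thick shank to z = -101 mm, then a 5 mm thick toe 13 mm along +x, its tip bent up to z = -89.5 mm; lowest point -103.5 mm. 8 mm gap between shank and tip.
- hook_saddle (a point): The hook's saddle, on top of the toe, midway between shank and upturned tip (at x = +6.5, z = -98.5 mm of the pull hook), where a wire loop hangs.
- tray: Grey open drying tray, loose, 0.5 kg, 210 mm (x) x 130 mm (y) x 26 mm high, walls and floor 4 mm thick. Origin at the centre of the underside, its floor at z = 4 mm. Room for all cartridges in two rows, 60 mm apart.
- glue_bottle: White glue bottle with a red cap, 31 mm wide, 112 mm high, standing loose behind the work; a bystander. Origin at the centre of its underside.
- cartridge_0: Blue cartridge with a white band and a wire loop on top, in a well at the start; may be absent. About 0.06 kg, disc of 42 mm diameter and 18 mm height, origin at the centre of the underside, z up. The loop of 4 mm wire is an upright arch in its x-z plane: legs at x = +-13 mm, wire centre at the crown at z = 46 mm; so its opening (along y) is 22 mm wide and spans z = 18 to 44 mm.
- loop_0 (a point): Centre of the wire at the crown of the loop of cartridge_0; axes as the cartridge (the loop opens along y).
- cartridge_1: Blue cartridge with a white band and a wire loop on top, in a well at the start; may be absent. About 0.06 kg, disc of 42 mm diameter and 18 mm height, origin at the centre of the underside, z up. The loop of 4 mm wire is an upright arch in its x-z plane: legs at x = +-13 mm, wire centre at the crown at z = 46 mm; so its opening (along y) is 22 mm wide and spans z = 18 to 44 mm.
- loop_1 (a point): Centre of the wire at the crown of the loop of cartridge_1; axes as the cartridge (the loop opens along y).
- cartridge_2: Blue cartridge with a white band and a wire loop on top, in a well at the start; may be absent. About 0.06 kg, disc of 42 mm diameter and 18 mm height, origin at the centre of the underside, z up. The loop of 4 mm wire is an upright arch in its x-z plane: legs at x = +-13 mm, wire centre at the crown at z = 46 mm; so its opening (along y) is 22 mm wide and spans z = 18 to 44 mm.
- loop_2 (a point): Centre of the wire at the crown of the loop of cartridge_2; axes as the cartridge (the loop opens along y).
- cartridge_3: Blue cartridge with a white band and a wire loop on top, in a well at the start; may be absent. About 0.06 kg, disc of 42 mm diameter and 18 mm height, origin at the centre of the underside, z up. The loop of 4 mm wire is an upright arch in its x-z plane: legs at x = +-13 mm, wire centre at the crown at z = 46 mm; so its opening (along y) is 22 mm wide and spans z = 18 to 44 mm.
- loop_3 (a point): Centre of the wire at the crown of the loop of cartridge_3; axes as the cartridge (the loop opens along y).
There are look-alikes about, which are no part of the job. Leave any pink, turquoise or yellow look-alike of the cartridge_2 alone.

How it is judged (in metres and radians):
On the way, in this order (a step that is already met when the one before it is completed fails the run):
1. the lock collar stands on its green mark while all cartridges are still in their wells (value of joint lock_collar between 1.29 and 1.51 rad and z of each of cartridge_0, cartridge_1, cartridge_2, cartridge_3 in the frame of manifold below 0.03 m), for 0.3 s.
2. every cartridge stands upright in the tray (x of cartridge_0 in the frame of tray between -0.095 and 0.095 m and y of cartridge_0 in the frame of tray between -0.055 and 0.055 m and z of cartridge_0 in the frame of tray between 0.001 and 0.008 m and angle between each of cartridge_0, cartridge_1, cartridge_2, cartridge_3's own z axis and vertical below 0.12 rad and x of cartridge_1 in the frame of tray between -0.095 and 0.095 m and y of cartridge_1 in the frame of tray between -0.055 and 0.055 m and z of cartridge_1 in the frame of tray between 0.001 and 0.008 m and x of cartridge_2 in the frame of tray between -0.095 and 0.095 m and y of cartridge_2 in the frame of tray between -0.055 and 0.055 m and z of cartridge_2 in the frame of tray between 0.001 and 0.008 m and x of cartridge_3 in the frame of tray between -0.095 and 0.095 m and y of cartridge_3 in the frame of tray between -0.055 and 0.055 m and z of cartridge_3 in the frame of tray between 0.001 and 0.008 m), for 0.3 s.
At the end, for the whole second after the job is handed in: The collar stands within 0.11 rad of the green mark (1.40), every cartridge stands at rest on the tray's floor, upright within 0.12 rad, and the pull hook hangs at rest in its stand, upright, within 8 mm of its seat in the plane and 4 mm in height (all of step 2 and value of joint lock_collar between 1.29 and 1.51 rad and linear speed of each of cartridge_0, cartridge_1, cartridge_2, cartridge_3 below 0.02 m/s and horizontal distance between pull_hook and hook_seat below 0.008 m and z of pull_hook in the frame of hook_seat between -0.004 and 0.004 m and angle between pull_hook's own z axis and vertical below 0.08 rad and linear speed of pull_hook below 0.03 m/s); the robot touches nothing.
It fails at once if the fingers touch a cartridge that is still in or over the manifold ((contact force between the fingers and cartridge_0 above 0.5 N and x of cartridge_0 in the frame of manifold between -0.11 and 0.11 m and y of cartridge_0 in the frame of manifold between -0.08 and 0.08 m) or (contact force between the fingers and cartridge_1 above 0.5 N and x of cartridge_1 in the frame of manifold between -0.11 and 0.11 m and y of cartridge_1 in the frame of manifold between -0.08 and 0.08 m) or (contact force between the fingers and cartridge_2 above 0.5 N and x of cartridge_2 in the frame of manifold between -0.11 and 0.11 m and y of cartridge_2 in the frame of manifold between -0.08 and 0.08 m) or (contact force between the fingers and cartridge_3 above 0.5 N and x of cartridge_3 in the frame of manifold between -0.11 and 0.11 m and y of cartridge_3 in the frame of manifold between -0.08 and 0.08 m)).
It fails at once if the glue bottle is knocked over (angle between glue_bottle's own z axis and vertical above 0.5 rad).
Of cartridge_0, cartridge_1, cartridge_2, cartridge_3 only 3 to 4 are there at a start; the rules pass over those that are not, and their reading is None.
At some moment in a run one of tray may be knocked a few centimetres aside while the robot is not near it.
It also fails if it takes over 210 s, if anything falls off the work surface, if the arm or the gripper's body presses on something with over 40 N, if the wrist force passes 120 N, or if a joint passes its speed limit or range.

## Robot

A 6-joint arm with a two-finger parallel gripper is mounted at the origin on a cart in front of the work surface, level with it; the furniture and walls round the work are solid. World frame = base frame: x ahead of the robot, y to its left, z up, the work surface at z = 0. Lengths are in mm, angles in rad, forces in N, time in s.
With the tool pointing down it reaches from about 400 to 925 mm from the base axis. Payload 3.4 kg.
Tool frame: the origin (TCP) lies on the centre line of the jaws, within the pads' length; the fingertips stand r.finger_overhang ahead of it and the grasp point (between the pads) lies 6 mm ahead of it (r.finger_overhang is the distance from the TCP to the fingertips, in mm); z points along the fingers, y is the line along which they close (so a half turn about z gives the same grasp; the last joint's range is limited). The gripper opens to 85 mm and grips with 20 to 120 N. Pads are 22 mm wide; open, the fingers measure 114 mm over their backs; the gripper's body (76 mm by 85 mm) begins 54 mm behind the grasp point. The pads swing forward as they close: fully open they stand 13 mm farther back than shut.
Start: joints at [1.232, 0.307, 1.506, -0, 1.328, -0.073], TCP at [151.065, 554.807, 256.305] pointing down, gripper open.
Joint ranges: [-3.12, 3.12], [-1.05, 2.28], [0.14, 2.33], [-1.42, 4.57], [0.1, 2.73], [-2.68, 2.68]. Speed limits (rad/s): [2.57, 2.57, 3.14, 3.14, 3.14, 3.14].

## Interface

Orientations are given as a unit quaternion [x, y, z, w].
In Python, from plant import r, imaging, ticket gives the robot as it stands.
- The arm moves only by the tool move_arm, never from a script. Its arguments are lists of equal length, an entry for each row: "offset": the shift along the tool's x, y, z in m, a list of three; "turn": the turn, a rotation vector about the tool's x, y, z in degrees, a list of three; "fingers": the finger opening in m, from 0 to 0.0854. A call has 1 to 10 rows; each row shifts and turns the commanded pose from where the row before left it, along the tool's axes as they then stand; what a row does not reach is not made up. A row lasts 1/12 s, in which the tool goes at most 41.7 mm and 7.16 degrees, less where a joint would pass 70% of its speed; a pose out of reach is approached as far as the arm can. A call with a gripper value outside its range is refused whole. The fingers move at their own pace and stop on an object; "grip_force" is the grip in N (left out, the last holds). Time passes only in rows, so rows that do not move let the fingers close. It gives the time, the measured TCP pose, the force, the opening and the grip force at its end, in the units of the state.
- r.observe(): the state, without advancing time (a new reading comes with each control period).
- imaging.read_camera(name): name is "scene" or "top"; returns (picture, depth): 400x640x3 uint8, red, green, blue; 400x640 float32, mm along the optical axis (not along the pixel's ray), 0 where there is no reading.
- imaging.camera_model(name): a dict with "vertical_fov" (degrees; the focal length in pixels is half the picture's height over the tangent of half this angle, whatever the lens; pixels are square), "cx", "cy" (the principal point, pixels), "pose" (4x4, takes a point from camera to world coordinates). Camera axes: x right, y down, z forward; pixel columns grow to the right and rows downward; lengths in mm; the calibration is good to about 2 mm. A picture is of the moment at which its call begins. camera_model takes no time and is no camera call.
- ticket.hand_in(): hands the job in; it is judged then, once.
The state is a dict: "t": time; "joint_pos": joint angles; "joint_vel": joint speeds; "effort": joint torques, N m; "tcp_pos": TCP position; "orientation": TCP orientation; "ft_force": force on the tool from outside, world axes, zero at the start; "ft_torque": the same for the moment, N m; "gripper_width": opening from 0.0 (shut) to 1.0 (fully open); "grasp_force": force on a finger pad.
Only numpy, scipy, OpenCV 4.12 (cv2) and the standard library are available. Lean on these libraries where they do the work, as an engineer would, in place of code of your own. Each camera call takes 0.05 s, during which the arm holds its last target. There are 200 camera calls.

## Working session

There is one attempt and no reset: what is moved stays moved. The work goes in short steps, Python scripts to look and compute and a tool call to move; the robot and the scene stay as the last step left them, time stands still between calls to the robot, and variables do not carry over. Pictures are saved under pics/ and viewed, at most 14 in all, crops included, and the job is handed in when it is done.

Besides the shell and the picture viewer there is one more tool, called as name(argument=value, ...), one argument or row to a line, values as JSON. move_arm: Moves the arm, as the interface text tells. Its arguments: {"type":"object","properties":{"offset":{"type":"array"},"turn":{"type":"array"},"fingers":{"type":"array"},"grip_force":{"type":"number"}},"required":["offset","turn","fingers"]}

```bash
mkdir -p pics; ls; cat > h.py <<'E'
import numpy as np, cv2
from plant import r, imaging, ticket
from scipy.spatial.transform import Rotation as R
def K(n):
    m=imaging.camera_model(n); return 200/np.tan(np.radians(m["vertical_fov"]/2)),m["cx"],m["cy"],np.array(m["pose"])
def cast(n,u,v,z):
    f,cx,cy,P=K(n); d=P[:3,:3]@np.array([(u-cx)/f,(v-cy)/f,1]); o=P[:3,3]; return o+d*(z-o[2])/d[2]
def cloud(n,dep):
    f,cx,cy,P=K(n); v,u=np.mgrid[:400,:640]; p=np.stack([(u-cx)/f*dep,(v-cy)/f*dep,dep],-1); return p@P[:3,:3].T+P[:3,3]
def proj(n,p):
    f,cx,cy,P=K(n); q=P[:3,:3].T@(np.array(p)-P[:3,3]); return q[0]/q[2]*f+cx,q[1]/q[2]*f+cy
def save(name,im): cv2.imwrite("pics/"+name,cv2.cvtColor(im,cv2.COLOR_RGB2BGR))
E
python3 - <<'E'
from h import *
print(r.observe()); print(r.finger_overhang)
for n in ("scene","top"):
    im,d=imaging.read_camera(n); save(n+"0.png",im); np.save(n+"0.npy",d); print(imaging.camera_model(n), (d==0).mean())
E
```

```text
pics
{'t': 0.0, 'joint_pos': array([ 1.23149591e+00,  3.07559518e-01,  1.50766314e+00, -5.09127416e-06,
        1.32839627e+00, -7.35029931e-02]), 'joint_vel': array([ 0.00081051,  0.00047578,  0.00024404, -0.00060208, -0.00111716,
        0.00301203]), 'effort': array([-4.27437717e-04, -4.57558107e+01, -2.51915234e+01, -2.56400290e-04,
        1.31672906e-02,  1.17278262e-05]), 'tcp_pos': array([150.85327459, 554.19425665, 255.39257465]), 'orientation': array([ 1.32507171e-01,  9.91181529e-01, -9.92137757e-04, -2.05213153e-04]), 'ft_force': array([-0.54990842,  0.75404013,  0.70087616]), 'ft_torque': array([ 0.00794752, -0.01023556, -0.00208496]), 'grasp_force': 0.0, 'gripper_width': 0.9976077608794147}
25.0
{'vertical_fov': 43.837922606589565, 'cx': 320.13795503890526, 'cy': 198.2716567737688, 'pose': array([[-8.74721359e-01, -1.68484603e-01,  4.54395734e-01,
        -4.38153372e+01],
       [-4.84187895e-01,  3.43697599e-01, -8.04632862e-01,
         1.22095811e+03],
       [-2.06064747e-02, -9.23842464e-01, -3.82217836e-01,
         6.45647713e+02],
       [ 0.00000000e+00,  0.00000000e+00,  0.00000000e+00,
         1.00000000e+00]])} 0.1547265625
{'vertical_fov': 44.150527034787444, 'cx': 317.81199519773634, 'cy': 207.39100925462003, 'pose': array([[-8.42455872e-03, -9.82396032e-01,  1.86620105e-01,
         3.42089029e+02],
       [-9.99645271e-01,  1.29893362e-02,  2.32509889e-02,
         8.88671939e+01],
       [-2.52657505e-02, -1.86358026e-01, -9.82156977e-01,
         1.47541220e+03],
       [ 0.00000000e+00,  0.00000000e+00,  0.00000000e+00,
         1.00000000e+00]])} 0.00391796875
```

View pics/scene0.png

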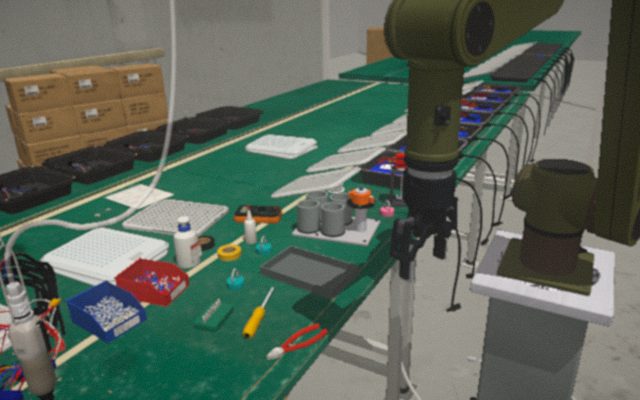

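View pics/top0.png

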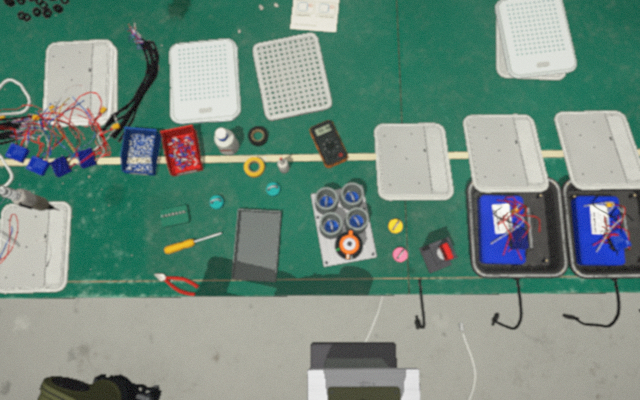

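Scene view: manifold with four wells at about (330,215), orange collar (360,196), hook stand/handle (395,165) behind the arm, tray (310,268), glue bottle (250,228). Look-alikes: turquoise (264,246), (235,280), pink (387,211). Top view: wells (327,197), (353,193), (332,222), (358,217), collar (348,243), tray (258,245), stand with red handle (438,252), turquoise (216,201), (273,188), yellow (396,226), pink (400,255). Only the blue ones in the wells are wanted, so I'll check them in a close crop.

```bash
python3 - <<'E'
from h import *
ims=[imaging.read_camera("top") for _ in range(8)]
im=np.mean([i[0] for i in ims],0).astype(np.uint8); d=np.median([i[1] for i in ims],0)
np.save("topd.npy",d); np.save("topi.npy",im)
c=im[175:280,305:465]; save("crop1.png",cv2.resize(c,(800,525),interpolation=cv2.INTER_CUBIC))
p=cloud("top",d)
H=cv2.cvtColor(im,cv2.COLOR_RGB2HSV)
hh,s,v=[H[...,i].astype(int) for i in range(3)]
def comp(name,m,box):
    u0,v0,u1,v1=box; mm=np.zeros(m.shape,np.uint8); mm[v0:v1,u0:u1]=m[v0:v1,u0:u1]
    n,l,st,ce=cv2.connectedComponentsWithStats(mm)
    for i in range(1,n):
        if st[i,4]>12:
            q=p[l==i]; print(name,st[i],ce[i].round(1),np.median(q,0).round(1), 'zmax',np.percentile(q[:,2],95).round(1))
comp("blue",(hh>100)&(hh<125)&(s>120)&(v>80),(305,175,380,240))
comp("orange",(hh>3)&(hh<18)&(s>150)&(v>150),(325,225,372,265))
comp("red",((hh<6)|(hh>172))&(s>150)&(v>100),(420,230,465,275))
comp("green",(hh>40)&(hh<75)&(s>120)&(v>110),(325,220,380,270))
# table, plates by height
for zlo,zhi,box in ((78,105,(305,175,385,240)),(105,130,(415,225,470,280)),(16,40,(225,195,290,290)),(5,20,(305,175,385,275))):
    comp(f"z{zlo}",(p[...,2]>zlo)&(p[...,2]<zhi),box)
print("table",np.median(p[205:240,180:200,2]),np.median(p[262:275,385:415,2]))
E
```

```text
blue [346 193   6   9  33] [348.3 197.2] [647.3  32.4  29. ] zmax 31.1
blue [352 192   7   9  35] [355.3 195.5] [653.1  11.3  28.7] zmax 30.8
blue [320 197   6   9  34] [322.4 201.1] [635.9 108.9  29. ] zmax 31.1
blue [327 197   6   9  35] [329.5 201.1] [635.8  89.3  28.4] zmax 30.2
blue [356 215   7  11  38] [359.7 219.3] [580.3  -1.6  28.6] zmax 29.8
blue [350 217   8  10  43] [353.  222.1] [571.3  19.2  28.9] zmax 31.5
blue [325 221   6  11  41] [327.7 226.3] [560.3  93.5  28.7] zmax 30.8
blue [332 221   6  10  35] [334.6 225.1] [563.4  72.8  28.2] zmax 30.8
orange [339 230  20  25 178] [348.8 243. ] [497.7  35.2 127.8] zmax 130.6
red [440 243  13  17 125] [446.6 250.8] [ 470.1 -219.5  167.7] zmax 170.3
z78 [378 180   7  19 104] [381.4 189.3] [656.9 -62.5  84.9] zmax 91.0
z78 [341 183  22  23 161] [351.5 193.5] [645.9  23.9  90.2] zmax 92.3
z78 [315 187  22  23 163] [325.4 198. ] [635.1 100.4  90. ] zmax 92.4
z78 [345 207  24  24 165] [356.2 218.5] [572.6  12.7  90.1] zmax 92.9
z78 [319 212  23  23 156] [330.2 222.9] [562.3  87.   90.3] zmax 92.5
z78 [336 232  12   8  48] [341.4 235.4] [523.8  57.   98.9] zmax 100.3
z78 [352 232  10   8  38] [355.9 235.8] [520.6  15.   98.5] zmax 100.7
z105 [428 237  30  29 344] [440.5 250.5] [ 476.2 -208.6  119.1] zmax 123.8
z16 [231 209  50  73 401] [255.  243.8] [513.1 314.3  25.9] zmax 28.5
z5 [ 311  189   65   78 1396] [341.3 236.9] [517.6  63.5  10.8] zmax 16.4
z5 [343 190  17   9  42] [350.1 192.9] [664.8  26.8  11.6] zmax 16.0
z5 [358 192  10  22  71] [363. 204.] [626.4 -13.6  10.9] zmax 16.8
z5 [317 194  18  10  46] [326.  197.6] [651.7  96.8  11.5] zmax 18.4
z5 [348 214  17  12  43] [356.3 217.7] [589.2   5.8  11.7] zmax 15.6
z5 [322 218  18  13  56] [329.3 222.2] [576.2  93.1  11.3] zmax 17.4
table 2.9202128041033575 2.366612141915084
```

View pics/crop1.png

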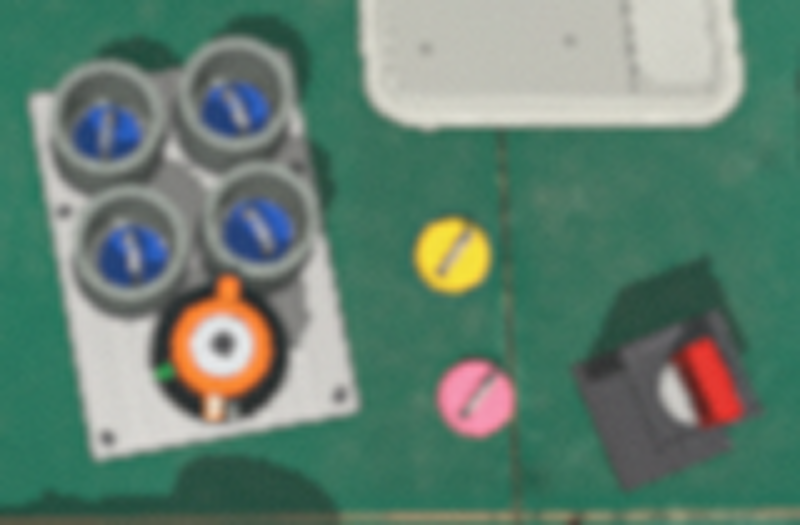

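The crop shows blue cartridges in all four wells, with loop crowns as short pale diagonal strokes at (107,128), (237,107), (133,250), (262,230). The collar's white pointer faces down at (215,408) and the green mark is left at (165,372). The yellow (452,255) and pink (477,398) discs stand free and are look-alikes. The red handle is at (715,380) over the stand.

Next I'll fit the manifold and collar poses.

```bash
cat >> h.py <<'E'
def pts(n,m,z):
    v,u=np.nonzero(m); return np.array([cast(n,a,b,z)[:2] for a,b in zip(u,v)])
def circ(q):
    A=np.c_[2*q,np.ones(len(q))]; s=np.linalg.lstsq(A,(q**2).sum(1),rcond=None)[0]; return s[:2],np.sqrt(s[2]+s[:2]@s[:2])
def rig(a,b):
    ca,cb=a.mean(0),b.mean(0); A,B=a-ca,b-cb; t=np.arctan2((A[:,0]*B[:,1]-A[:,1]*B[:,0]).sum(),(A*B).sum())
    Rm=np.array([[np.cos(t),-np.sin(t)],[np.sin(t),np.cos(t)]]); return t,Rm,cb-Rm@ca
def goto(x,y,z,yaw):
    "tool down, tool y at yaw deg: total offset (m) in present tool frame & turn about tool z (turn last); also offset after turning"
    s=r.observe(); Q=R.from_quat(s["orientation"]); dw=(np.array([x,y,z])-s["tcp_pos"])/1000
    T=np.c_[[np.sin(np.radians(yaw)),-np.cos(np.radians(yaw)),0],[np.cos(np.radians(yaw)),np.sin(np.radians(yaw)),0],[0,0,-1]]
    rv=np.degrees((Q.inv()*R.from_matrix(T)).as_rotvec())
    print("now",s["t"],s["tcp_pos"].round(1),"turn",rv.round(2),"off before turn",Q.inv().apply(dw).round(4),"off after turn",(T.T@dw).round(4))
E
python3 - <<'E'
from h import *
d=np.load("topd.npy"); p=cloud("top",d); im=np.load("topi.npy")
def box(m,b): 
    o=np.zeros_like(m); o[b[1]:b[3],b[0]:b[2]]=m[b[1]:b[3],b[0]:b[2]]; return o
m=(abs(p[...,2]-90)<6)
W=[]
for b in ((313,185,339,212),(340,181,365,208),(318,210,343,237),(344,205,371,232)):
    c,rad=circ(pts("top",box(m,b),90)); W.append(c); print(c.round(1),rad.round(1))
W=np.array(W); M=np.array([(74,38),(74,-38),(0,38),(0,-38)],float)
t,Rm,o=rig(M,W); print("yaw",np.degrees(t),"o",o,"res",(W-(M@Rm.T+o)).round(1).tolist(),"valve",Rm@[-72,0]+o)
np.savez("man.npz",t=t,Rm=Rm,o=o)
H=cv2.cvtColor(im,cv2.COLOR_RGB2HSV); hh,s,v=[H[...,i].astype(int) for i in range(3)]
q=pts("top",box((hh>3)&(hh<18)&(s>150)&(v>150),(325,225,372,265)),128)
print("collar",q.mean(0), (q.min(0)+q.max(0))/2)
# disc top
q=pts("top",box(abs(p[...,2]-127)<6,(330,225,372,265)),128); print("collar by depth",q.mean(0),len(q))
# stand fork plate
mm=box(abs(p[...,2]-118)<9,(415,225,470,280)); q=pts("top",mm,118); print("fork rect",cv2.minAreaRect(q.astype(np.float32)))
red=box(((hh<6)|(hh>172))&(s>150)&(v>100)&(p[...,2]>158),(420,230,465,275)); q=pts("top",red,168); print("handle",cv2.minAreaRect(q.astype(np.float32)),q.mean(0))
mm=box((p[...,2]>18)&(p[...,2]<34),(225,195,290,290)); q=pts("top",mm,26); print("tray",cv2.minAreaRect(q.astype(np.float32)))
print("res z",[np.median(p[box(m,b)][:,2]).round(1) for b in ((313,185,339,212),(344,205,371,232))])
goto(*(Rm@[-72,0]+o),250,90+np.degrees(t))
E
```

```text
[632.3  99.4] 29.8
[644.4  24.6] 30.0
[559.2  86.9] 29.9
[572.3  12.3] 29.8
yaw 9.60259332667828 o [565.582285    49.63556418] res [[0.1, -0.0], [-0.5, 0.1], [0.0, -0.2], [0.4, 0.1]] valve [494.59111388  37.6250012 ]
collar [497.75116366  36.68426274] [500.56659062  37.51304292]
collar by depth [494.26824339  37.56354439] 211
fork rect ((474.2861328125, -218.72215270996094), (62.11682891845703, 61.09625244140625), 20.9243221282959)
handle ((469.2597961425781, -219.18556213378906), (43.110877990722656, 17.94640350341797), 23.5504093170166) [ 469.19190797 -219.16216356]
tray ((531.8644409179688, 306.2965087890625), (130.86553955078125, 257.0002136230469), 85.98711395263672)
res z [np.float64(90.3), np.float64(90.3)]Traceback (most recent call last):
  File "<stdin>", line 22, in <module>
  File "h.py", line 24, in goto
    rv=np.degrees((Q.inv()*R.from_matrix(T)).as_rotvec())
                           ~~~~~~~~~~~~~^^^
  File "scipy/spatial/transform/_rotation.pyx", line 1143, in scipy.spatial.transform._rotation.Rotation.from_matrix
ValueError: Non-positive determinant (left-handed or null coordinate frame) in rotation matrix 0: [[ 0.98598849 -0.16681337  0.        ]
 [ 0.16681337  0.98598849  0.        ]
 [ 0.          0.         -1.        ]].
```

```bash
sed -i 's/T=np.c_\[\[np.sin(np.radians(yaw)),-np.cos(np.radians(yaw)),0\]/T=np.c_[[-np.sin(np.radians(yaw)),np.cos(np.radians(yaw)),0]/' h.py; python3 -c "
from h import *
goto(494.6,37.6,240,99.6)"
```

```text
now 0.5 [151.  554.8 256.3] turn [-1.000e-02 -0.000e+00 -2.483e+01] off before turn [-0.4673 -0.4088  0.0163] off after turn [-0.2525 -0.5672  0.0163]
```

move_arm(
  offset=[
    [0,0,0],
    [0,0,0],
    [0,0,0],
    [0,0,0],
    [-0.014,-0.0315,0.0009],
    [-0.014,-0.0315,0.0009],
    [-0.014,-0.0315,0.0009],
    [-0.014,-0.0315,0.0009],
    [-0.014,-0.0315,0.0009],
    [-0.014,-0.0315,0.0009],
  ],
  turn=[
    [0,0,-6.2],
    [0,0,-6.2],
    [0,0,-6.2],
    [0,0,-6.2],
    [0,0,0],
    [0,0,0],
    [0,0,0],
    [0,0,0],
    [0,0,0],
    [0,0,0],
  ],
  fingers=[0.085,0.085,0.085,0.085,0.085,0.085,0.085,0.085,0.085,0.085],
  grip_force=60,
)

```text
t: 1.33
tcp_pos: [265.9, 381.1, 251.1]
orientation: [-0.084, 0.996, 0.0, 0.0]
ft_force: [1.5, 0.4, -0.3]
gripper_width: 0.995
grasp_force: 0.0
```

move_arm(
  offset=[
    [-0.014,-0.0315,0.0009],
    [-0.014,-0.0315,0.0009],
    [-0.014,-0.0315,0.0009],
    [-0.014,-0.0315,0.0009],
    [-0.014,-0.0315,0.0009],
    [-0.014,-0.0315,0.0009],
    [-0.014,-0.0315,0.0009],
    [-0.014,-0.0315,0.0009],
    [-0.014,-0.0315,0.0009],
    [-0.014,-0.0315,0.0009],
  ],
  turn=[
    [0,0,0],
    [0,0,0],
    [0,0,0],
    [0,0,0],
    [0,0,0],
    [0,0,0],
    [0,0,0],
    [0,0,0],
    [0,0,0],
    [0,0,0],
  ],
  fingers=[0.085,0.085,0.085,0.085,0.085,0.085,0.085,0.085,0.085,0.085],
)

```text
t: 2.17
tcp_pos: [456.5, 93.5, 242.2]
orientation: [-0.083, 0.997, 0.0, 0.0]
ft_force: [-0.8, 1.3, 0.2]
gripper_width: 0.995
grasp_force: 0.0
```

move_arm(
  offset=[
    [-0.014,-0.0315,0.0009],
    [-0.014,-0.0315,0.0009],
    [0,0,0],
    [0,0,0],
  ],
  turn=[
    [0,0,0],
    [0,0,0],
    [0,0,0],
    [0,0,0],
  ],
  fingers=[0.085,0.085,0.085,0.085],
)

```text
t: 2.5
tcp_pos: [494.9, 36.0, 240.0]
orientation: [-0.082, 0.997, 0.0, 0.0]
ft_force: [-0.5, -0.2, -0.2]
gripper_width: 0.993
grasp_force: 0.0
```

```bash
python3 -c "
from h import *
goto(494.6,37.6,128,99.6)"
```

```text
now 2.5 [494.9  36.  240. ] turn [ 0.    0.01 -0.24] off before turn [0.     0.0016 0.112 ] off after turn [-0.      0.0016  0.112 ]
```

```bash
python3 - <<'E'
from h import *
im=np.load("topi.npy"); z=np.load("man.npz"); Rm,o=z["Rm"],z["o"]; c=Rm@[-72,0]+o
d=np.load("topd.npy"); p=cloud("top",d)
H=cv2.cvtColor(im,cv2.COLOR_RGB2HSV); hh,s,v=[H[...,i].astype(int) for i in range(3)]
m=np.zeros((400,640),bool); m[222:268,325:375]=1
for nm,k,zz in (("orange",(hh>3)&(hh<18)&(s>150)&(v>150),128),("white",(s<90)&(v>170),129),("depth",abs(p[...,2]-128)<7,128),("green",(hh>45)&(hh<75)&(s>110),98)):
    q=(pts("top",m&k,zz)-c)@Rm; rr=np.hypot(*q.T); q=q[(rr>29)&(rr<42)]
    a=np.degrees(np.arctan2(q[:,1],-q[:,0]))  # clockwise from -x
    print(nm,len(q),np.sort(a.round(0)).tolist())
E
```

```text
orange 18 [-172.0, -171.0, -167.0, -167.0, -167.0, -167.0, -163.0, -163.0, -162.0, -162.0, -159.0, -158.0, -158.0, -157.0, -154.0, -153.0, -152.0, -150.0]
white 33 [-72.0, -68.0, -65.0, -61.0, -52.0, -44.0, -39.0, -2.0, 8.0, 8.0, 13.0, 13.0, 13.0, 13.0, 16.0, 17.0, 17.0, 18.0, 18.0, 20.0, 22.0, 49.0, 54.0, 60.0, 73.0, 77.0, 81.0, 85.0, 105.0, 108.0, 112.0, 116.0, 120.0]
depth 12 [-167.0, -167.0, -163.0, -163.0, -162.0, 13.0, 13.0, 13.0, 17.0, 18.0, 18.0, 22.0]
green 6 [75.0, 77.0, 80.0, 82.0, 85.0, 87.0]
```

move_arm(
  offset=[
    [0,0.0016,0.022],
    [0,0,0.022],
    [0,0,0.022],
    [0,0,0.022],
    [0,0,0.016],
    [0,0,0.008],
    [0,0,0],
    [0,0,0],
  ],
  turn=[
    [0,0,5.4],
    [0,0,5.4],
    [0,0,5.5],
    [0,0,0],
    [0,0,0],
    [0,0,0],
    [0,0,0],
    [0,0,0],
  ],
  fingers=[0.085,0.085,0.085,0.085,0.085,0.085,0.085,0.06],
)

```text
t: 3.17
tcp_pos: [493.2, 39.9, 128.3]
orientation: [0.058, 0.998, 0.0, -0.0]
ft_force: [-0.9, 0.4, 0.2]
gripper_width: 0.876
grasp_force: 0.0
```

move_arm(
  offset=[
    [0,0,0],
    [0,0,0],
    [0,0,0],
    [0,0,0],
    [0,0,0],
    [0,0,0],
  ],
  turn=[
    [0,0,0],
    [0,0,0],
    [0,0,0],
    [0,0,0],
    [0,0,0],
    [0,0,0],
  ],
  fingers=[0.045,0.045,0.045,0.045,0.045,0.045],
  grip_force=40,
)

```text
t: 3.67
tcp_pos: [494.3, 37.3, 130.1]
orientation: [0.058, 0.998, -0.002, 0.001]
ft_force: [-2.1, -7.2, 7.1]
gripper_width: 0.597
grasp_force: 40.7
```

move_arm(
  offset=[
    [0,0,0],
    [0,0,0],
    [0,0,0],
    [0,0,0],
    [0,0,0],
    [0,0,0],
    [0,0,0],
    [0,0,0],
    [0,0,0],
    [0,0,0],
  ],
  turn=[
    [0,0,6.4],
    [0,0,6.4],
    [0,0,6.4],
    [0,0,6.4],
    [0,0,6.4],
    [0,0,6.4],
    [0,0,6.4],
    [0,0,6.4],
    [0,0,6.4],
    [0,0,6.4],
  ],
  fingers=[0.045,0.045,0.045,0.045,0.045,0.045,0.045,0.045,0.045,0.045],
)

```text
t: 4.5
tcp_pos: [494.5, 37.7, 130.0]
orientation: [0.581, 0.814, -0.0, 0.002]
ft_force: [-0.2, -5.0, 5.8]
gripper_width: 0.596
grasp_force: 40.6
```

move_arm(
  offset=[
    [0,0,0],
    [0,0,0],
    [0,0,0],
    [0,0,0],
  ],
  turn=[
    [0,0,0],
    [0,0,0],
    [0,0,0],
    [0,0,0],
  ],
  fingers=[0.045,0.045,0.045,0.045],
)

```text
t: 4.83
tcp_pos: [494.5, 37.7, 130.0]
orientation: [0.579, 0.816, -0.0, 0.002]
ft_force: [-0.6, -5.9, 6.8]
gripper_width: 0.595
grasp_force: 40.7
```

move_arm(
  offset=[
    [0,0,0],
    [0,0,0],
    [0,0,0],
    [0,0,0],
    [0,0,0],
    [0,0,-0.02],
    [0,0,-0.03],
    [0,0,-0.035],
    [0,0,-0.035],
    [0,0,0],
  ],
  turn=[
    [0,0,0],
    [0,0,0],
    [0,0,0],
    [0,0,0],
    [0,0,0],
    [0,0,0],
    [0,0,0],
    [0,0,0],
    [0,0,0],
    [0,0,0],
  ],
  fingers=[0.065,0.085,0.085,0.085,0.085,0.085,0.085,0.085,0.085,0.085],
)

```text
t: 5.67
tcp_pos: [497.8, 39.4, 254.8]
orientation: [0.579, 0.816, 0.004, 0.005]
ft_force: [1.0, -0.2, -0.1]
gripper_width: 1.0
grasp_force: 0.0
```

```bash
python3 -c "
from h import *
print(r.observe()['joint_pos'])
goto(470,-219,260,90+23.5)"
```

```text
[-5.80993339e-03  1.96250819e-01  1.66878196e+00  1.62777589e-04
  1.26357477e+00 -3.42452756e-01]
now 5.6667 [497.8  39.4 254.8] turn [  0.34   0.76 -94.21] off before turn [-0.2347 -0.1115 -0.0056] off after turn [ 0.1285 -0.2258 -0.0052]
```

move_arm(
  offset=[
    [0,0,0],
    [0,0,0],
    [0,0,0],
    [0,0,0],
    [0,0,0],
    [0,0,0],
    [0,0,0],
    [0,0,0],
    [0,0,0],
    [0,0,0],
  ],
  turn=[
    [0,0,7.1],
    [0,0,7.1],
    [0,0,7.1],
    [0,0,7.1],
    [0,0,7.1],
    [0,0,7.1],
    [0,0,7.1],
    [0,0,7.1],
    [0,0,7.1],
    [0,0,7.1],
  ],
  fingers=[0.085,0.085,0.085,0.085,0.085,0.085,0.085,0.085,0.085,0.085],
)

```text
t: 6.5
tcp_pos: [493.3, 39.3, 247.5]
orientation: [0.946, 0.325, -0.0, -0.0]
ft_force: [0.3, -0.0, -0.5]
gripper_width: 0.996
grasp_force: 0.0
```

move_arm(
  offset=[
    [0,0,0],
    [0,0,0],
    [-0.016,0.0282,0],
    [-0.016,0.0282,0],
    [-0.016,0.0282,0],
    [-0.016,0.0282,0],
    [-0.016,0.0282,0],
    [-0.016,0.0282,0],
    [-0.016,0.0282,0],
    [-0.016,0.0282,0],
  ],
  turn=[
    [0,0,7.1],
    [0,0,7.1],
    [0,0,0],
    [0,0,0],
    [0,0,0],
    [0,0,0],
    [0,0,0],
    [0,0,0],
    [0,0,0],
    [0,0,0],
  ],
  fingers=[0.06,0.06,0.06,0.06,0.06,0.06,0.06,0.06,0.06,0.06],
)

```text
t: 7.33
tcp_pos: [468.1, -220.3, 247.6]
orientation: [0.978, 0.209, -0.0, -0.0]
ft_force: [0.7, 0.4, -0.6]
gripper_width: 0.7
grasp_force: 0.0
```

```bash
python3 - <<'E'
from h import *
ims=[imaging.read_camera("top") for _ in range(6)]
im=np.mean([i[0] for i in ims],0).astype(np.uint8); d=np.median([i[1] for i in ims],0); np.save("topi2.npy",im); np.save("topd2.npy",d)
a=cv2.resize(im[178:262,308:380],None,fx=6,fy=6,interpolation=cv2.INTER_CUBIC)
ss=np.mean([imaging.read_camera("scene")[0] for _ in range(6)],0).astype(np.uint8); np.save("sci2.npy",ss)
b=cv2.resize(ss[140:224,340:410],None,fx=5,fy=5,interpolation=cv2.INTER_CUBIC)
o=np.zeros((504,790,3),np.uint8); o[:a.shape[0],:a.shape[1]]=a; o[:b.shape[0],440:440+b.shape[1]]=b
save("c2.png",o)
goto(470,-219.2,200,-66.5)
z=np.load("man.npz"); Rm,o=z["Rm"],z["o"]; c=Rm@[-72,0]+o
H=cv2.cvtColor(im,cv2.COLOR_RGB2HSV); hh,s,v=[H[...,i].astype(int) for i in range(3)]
m=np.zeros((400,640),bool); m[222:268,325:375]=1
q=(pts("top",m&(hh>3)&(hh<18)&(s>150)&(v>150),128)-c)@Rm; rr=np.hypot(*q.T); q=q[(rr>29)&(rr<42)]
print(np.sort(np.degrees(np.arctan2(q[:,1],-q[:,0])).round(0)))
E
```

```text
now 7.9333 [ 468.9 -218.1  248.2] turn [ 0.   -0.01  0.65] off before turn [0.0006 0.0014 0.0482] off after turn [0.0006 0.0014 0.0482]
[-108. -106. -104. -102. -101.  -99.  -98.  -97.  -96.  -95.  -94.  -93.
  -91.  -90.  -89.]
```

View pics/c2.png

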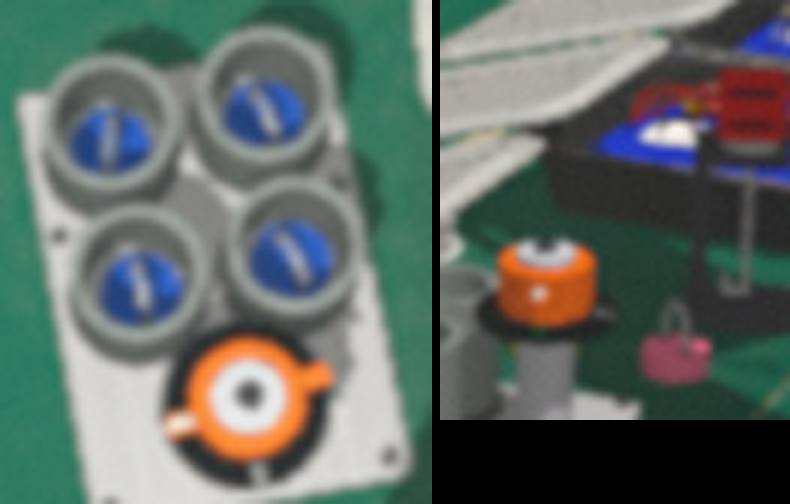

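Collar crop: white pointer at (180,425) covers the green mark and the opposite wing is at (320,378), so it is at about 82°, which is fine. In the scene crop the hook's shank is at (748,230) with its toe pointing left (725,285), so the toe runs along world yaw ≈ +23°, i.e. tool +x.

move_arm(
  offset=[
    [0.0006,-0.001,0.02],
    [0,0,0.02],
    [0,0,0.02],
    [0,0,0.02],
    [0,0,0.012],
    [0,0,0.005],
    [0,0,0],
    [0,0,0],
    [0,0,0],
    [0,0,0],
  ],
  turn=[
    [0,0,1.0],
    [0,0,0],
    [0,0,0],
    [0,0,0],
    [0,0,0],
    [0,0,0],
    [0,0,0],
    [0,0,0],
    [0,0,0],
    [0,0,0],
  ],
  fingers=[0.06,0.06,0.06,0.06,0.06,0.06,0.06,0.05,0.03,0.01],
  grip_force=60,
)

```text
t: 8.77
tcp_pos: [469.7, -218.2, 152.2]
orientation: [0.98, 0.2, 0.001, 0.001]
ft_force: [-0.7, 0.6, -0.4]
gripper_width: 0.316
grasp_force: 0.0
```

move_arm(
  offset=[
    [0,0,0],
    [0,0,0],
    [0,0,0],
    [0,0,0],
    [0,0,0],
    [0,0,0],
    [0,0,0],
  ],
  turn=[
    [0,0,0],
    [0,0,0],
    [0,0,0],
    [0,0,0],
    [0,0,0],
    [0,0,0],
    [0,0,0],
  ],
  fingers=[0.005,0.005,0.005,0.005,0.005,0.005,0.005],
)

```text
t: 9.35
tcp_pos: [469.7, -218.4, 152.2]
orientation: [0.98, 0.2, 0.001, 0.001]
ft_force: [0.1, 0.2, 6.0]
gripper_width: 0.18
grasp_force: 59.2
```

```bash
python3 - <<'E'
from h import *
goto(470,-219.2,151,-67.5); print(r.observe())
E
```

```text
now 9.35 [ 469.7 -218.4  152.2] turn [ 0.12 -0.09  0.56] off before turn [-0.0001  0.0009  0.0012] off after turn [-0.0001  0.0009  0.0012]
{'t': 9.35, 'joint_pos': array([-5.16738026e-01,  3.32671361e-01,  1.76810877e+00,  8.72846793e-05,
        1.03819761e+00,  6.51456598e-01]), 'joint_vel': array([-0.00125363, -0.00014108,  0.00034727,  0.00141677, -0.00127595,
        0.00032795]), 'effort': array([-4.55639663e-02, -3.94520116e+01, -1.84629858e+01, -5.48897625e-02,
       -4.49205644e-02,  3.68240755e-03]), 'tcp_pos': array([ 469.73226661, -218.35279352,  152.23695081]), 'orientation': array([9.79810892e-01, 1.99922247e-01, 1.00939865e-03, 8.31852650e-04]), 'ft_force': array([0.05986735, 0.24576385, 5.99325585]), 'ft_torque': array([ 0.10589257,  0.06846509, -0.01313452]), 'grasp_force': 59.237170815467834, 'gripper_width': 0.18012868299535761}
```

move_arm(
  offset=[
    [0,0,-0.005],
    [0,0,-0.01],
    [0,0,-0.015],
    [0,0,-0.02],
    [0,0,-0.02],
    [0,0,-0.02],
    [0,0,-0.02],
    [0,0,-0.02],
    [0,0,0],
    [0,0,0],
  ],
  turn=[
    [0,0,0],
    [0,0,0],
    [0,0,0],
    [0,0,0],
    [0,0,0],
    [0,0,0],
    [0,0,0],
    [0,0,0],
    [0,0,0],
    [0,0,0],
  ],
  fingers=[0.005,0.005,0.005,0.005,0.005,0.005,0.005,0.005,0.005,0.005],
)

```text
t: 10.18
tcp_pos: [469.2, -218.1, 282.4]
orientation: [0.98, 0.2, 0.001, 0.001]
ft_force: [-0.7, -0.8, -2.0]
gripper_width: 0.179
grasp_force: 58.6
```

```bash
python3 - <<'E'
from h import *
im=np.load("topi2.npy"); z=np.load("man.npz"); Rm,o=z["Rm"],z["o"]; t=np.degrees(z["t"])
M=np.array([(74,38),(74,-38),(0,38),(0,-38)],float); W=M@Rm.T+o
F=4; big=cv2.resize(im,None,fx=F,fy=F,interpolation=cv2.INTER_CUBIC)
H=cv2.cvtColor(big,cv2.COLOR_RGB2HSV); s=H[...,1].astype(int); hh=H[...,0].astype(int)
tiles=[]
for i,w in enumerate(W):
    u,v=proj("top",[*w,40]); 
    blue=(hh>100)&(hh<128)&(s>110); m=np.zeros_like(blue)
    cu,cv_=int(u*F),int(v*F); sl=(slice(cv_-52,cv_+52),slice(cu-44,cu+44)); m[sl]=blue[sl]
    n,l,st,ce=cv2.connectedComponentsWithStats(m.astype(np.uint8)); m=np.isin(l,[k for k in range(1,n) if st[k,4]>100])
    hull=cv2.convexHull(np.argwhere(m)[:,::-1].astype(np.int32)); k=np.zeros(m.shape,np.uint8); cv2.fillConvexPoly(k,hull,1)
    b=big.astype(int); stroke=(k>0)&(s<105)&(cv2.erode(k,np.ones((3,3)))>0)
    n,l,st,ce=cv2.connectedComponentsWithStats(stroke.astype(np.uint8)); j=1+np.argmax(st[1:,4]); 
    vv,uu=np.nonzero(l==j); q=np.array([cast("top",(a+.5)/F-.5,(c+.5)/F-.5,56)[:2] for a,c in zip(uu,vv)])
    cen=q.mean(0); C=np.cov((q-cen).T); ew,ev=np.linalg.eigh(C); a=np.degrees(np.arctan2(*ev[::-1,1]))%180
    rc=cv2.minAreaRect(q.astype(np.float32))
    hp=np.array([cast("top",(a_+.5)/F-.5,(c_+.5)/F-.5,28)[:2] for a_,c_ in hull[:,0]]); (dc,dr)=cv2.minEnclosingCircle(hp.astype(np.float32))
    print(i,"mouth",w.round(1),"crown",cen.round(1),"rel",(cen-w).round(1),"yaw",a.round(1),"len",(np.sqrt(12*ew)).round(1),"rect",np.round(rc[0],1),np.round(rc[1],1),round(rc[2],1),"disc",np.round(dc,1),round(dr,1),st[j,4])
    tl=big[sl].copy(); tl[(l==j)[sl]]=(255,0,0); tiles+= [np.hstack([big[sl],tl])]
save("c3.png",cv2.resize(np.vstack([np.hstack(tiles[:2]),np.hstack(tiles[2:])]),None,fx=2,fy=2))
E
```

```text
0 mouth [632.2  99.4] crown [629.9  98.8] rel [-2.3 -0.7] yaw 171.3 len [ 7.7 26. ] rect [630.5  99.1] [ 8.6 26.7] 82.7 disc [634.4  98.2] 19.0 364
1 mouth [644.9  24.5] crown [643.2  22.2] rel [-1.7 -2.4] yaw 23.3 len [ 8.7 27. ] rect [643.4  22.1] [28.3 10.1] 22.0 disc [647.6  21.3] 19.3 423
2 mouth [559.2  87.1] crown [556.9  84. ] rel [-2.4 -3.1] yaw 9.3 len [ 8.5 27.5] rect [557.3  84.4] [29.6  9.9] 8.6 disc [559.3  83.5] 19.7 445
3 mouth [571.9  12.2] crown [570.7   9.9] rel [-1.2 -2.2] yaw 25.6 len [ 8.5 31.4] rect [571.1  10.2] [33.   9.9] 26.6 disc [575.5   9.7] 19.5 480
```

View pics/c3.png

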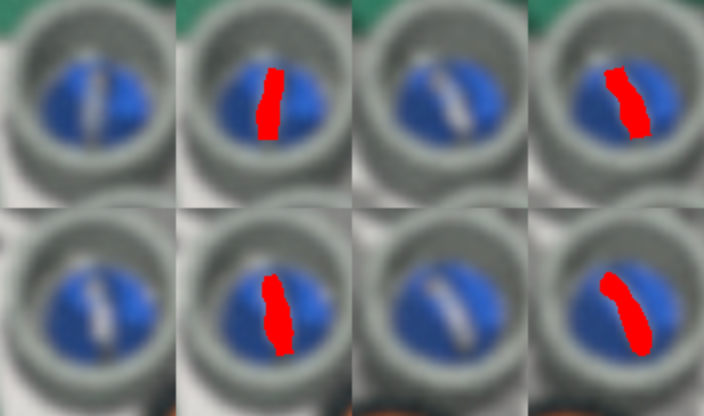

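The masks sit on the loop crowns (tiles at about (97,100), (455,105), (100,315), (450,315)). All four loops run roughly along world x.

Plan for each cartridge: descend beside the loop with the toe turned 60° off, rotate it in under the crown, shift forward, then lift.

```bash
cat > cart.py <<'E'
import numpy as np
# crown xy, loop yaw
C={0:(631.9,98.5,-8),1:(645.2,23.0,27),2:(558.9,84.3,10.5),3:(572.6,10.8,28)}
def tcp(i,D):
    x,y,f=C[i]; t=np.radians(f+90); return x-D*np.cos(t),y-D*np.sin(t)
E
python3 -c "
from h import *; from cart import *
goto(*tcp(2,16.5),300,-49.5); print(tcp(2,16.5))"
```

```text
now 10.1833 [ 469.2 -218.1  282.4] turn [  0.14  -0.07 -17.43] off before turn [ 0.1975 -0.2269 -0.0178] off after turn [ 0.2563 -0.1574 -0.0176]
(np.float64(561.9068861706204), np.float64(68.07629402519474))
```

move_arm(
  offset=[
    [0,0,-0.008],
    [0,0,-0.008],
    [0,0,-0.002],
    [0.0256,-0.0157,0],
    [0.0256,-0.0157,0],
    [0.0256,-0.0157,0],
    [0.0256,-0.0157,0],
    [0.0256,-0.0157,0],
    [0.0256,-0.0157,0],
    [0.0256,-0.0157,0],
  ],
  turn=[
    [0,0,-5.8],
    [0,0,-5.8],
    [0,0,-5.8],
    [0,0,0],
    [0,0,0],
    [0,0,0],
    [0,0,0],
    [0,0,0],
    [0,0,0],
    [0,0,0],
  ],
  fingers=[0.005,0.005,0.005,0.005,0.005,0.005,0.005,0.005,0.005,0.005],
)

```text
t: 11.02
tcp_pos: [532.9, -16.4, 297.3]
orientation: [0.938, 0.346, -0.002, -0.001]
ft_force: [1.0, -0.9, -1.7]
gripper_width: 0.184
grasp_force: 58.6
```

move_arm(
  offset=[
    [0.0256,-0.0157,0],
    [0.0256,-0.0157,0],
    [0.0256,-0.0157,0],
    [0,0,0],
    [0,0,0],
    [0,0,0],
    [0,0,0],
  ],
  turn=[
    [0,0,0],
    [0,0,0],
    [0,0,0],
    [0,0,0],
    [0,0,0],
    [0,0,0],
    [0,0,0],
  ],
  fingers=[0.005,0.005,0.005,0.005,0.005,0.005,0.005],
)

```text
t: 11.6
tcp_pos: [560.9, 66.9, 298.2]
orientation: [0.938, 0.346, -0.001, -0.0]
ft_force: [0.2, 0.7, -0.7]
gripper_width: 0.179
grasp_force: 58.7
```

```bash
python3 - <<'E'
from h import *; from cart import *
goto(*tcp(2,16.5),171.7,-49.5)
T=np.mean([imaging.read_camera("top")[0] for _ in range(4)],0).astype(np.uint8)
S,=[np.mean([imaging.read_camera("scene")[0] for _ in range(6)],0).astype(np.uint8)]
s=r.observe(); Q=R.from_quat(s["orientation"]).as_matrix()
for nm,o in (("bottom",[0,0,137.7]),("flange",[0,0,34])): 
    print(nm,proj("scene",s["tcp_pos"]+Q@o))
u,v=map(int,proj("scene",s["tcp_pos"]+Q@[0,0,100])); a=S[v-48:v+72,u-55:u+60]
save("c4.png",cv2.resize(a,None,fx=5,fy=5,interpolation=cv2.INTER_CUBIC)); print(u-55,v-48)
E
```

```text
now 11.6 [560.9  66.9 298.2] turn [-0.05  0.12 -0.07] off before turn [ 1.800e-03 -1.000e-04  1.265e-01] off after turn [ 0.0016 -0.0002  0.1265]
bottom (np.float64(334.0235456685601), np.float64(179.9400874345099))
flange (np.float64(333.651628177229), np.float64(144.09445878841305))
278 119
```

View pics/c4.png

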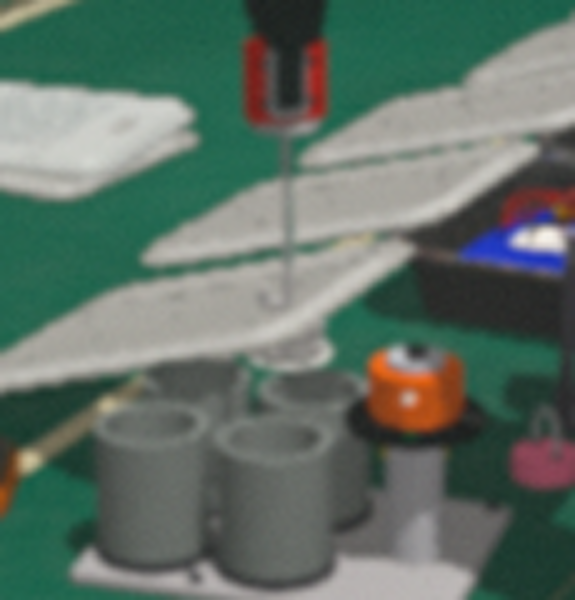

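Crop: hook hangs straight, shank bottom at (289,305) → image (335.5,180), about 1.5 px right of the prediction. Toe points left, as expected, towards +τ. I'll check the scene camera's bias against known points (collar stem, well mouths).

```bash
python3 - <<'E'
from h import *; from cart import *
S=np.mean([imaging.read_camera("scene")[0] for _ in range(6)],0).astype(np.uint8)
print("stem pred",proj("scene",[494.6,37.6,137]),"collar top pred",proj("scene",[494.6,37.6,128]))
H=cv2.cvtColor(S,cv2.COLOR_RGB2HSV); hh,s,v=[H[...,i].astype(int) for i in range(3)]
o=(hh>3)&(hh<18)&(s>150)&(v>100); o[:185]=0;o[:,:345]=0;o[210:]=0;o[:,375:]=0
vv,uu=np.nonzero(o); print("orange cols",np.percentile(uu,[2,50,98]),uu.mean())
for z in (98.5,127.5): print(z,[proj("scene",np.array([494.6,37.6,z])+26*np.array([a*.875,a*.484,0]))[0] for a in (1,-1)])
red=((hh<6)|(hh>172))&(s>150)&(v>80); red[:120]=0;red[150:]=0;red[:,:320]=0;red[:,:350]&=True;red[:,350:]=0
vv,uu=np.nonzero(red); print("red",uu.min(),uu.max(),(uu.min()+uu.max())/2)
st=r.observe(); Q=R.from_quat(st["orientation"]).as_matrix()
c=[proj("scene",st["tcp_pos"]+Q@[a,b,12])[0] for a in(-22,22) for b in (-8,8)]; print("red pred",min(c),max(c))
# shank subpixel: column profile darkest rows 165-176
for row in range(150,178,4):
    prof=S[row,326:346].astype(float).sum(1); print(row,prof.astype(int).tolist())
E
```

```text
stem pred (np.float64(360.32516982645285), np.float64(188.43912295792862)) collar top pred (np.float64(360.2921426693426), np.float64(191.42655782375732))
orange cols [352. 361. 369.] 360.57142857142856
98.5 [np.float64(350.99119709916954), np.float64(369.3816160755388)]
127.5 [np.float64(351.023426041007), np.float64(369.560016503714)]
red 327 342 334.5
red pred 324.92286122136954 342.16290217270966
150 [223, 230, 223, 232, 225, 231, 236, 248, 269, 273, 259, 305, 399, 459, 497, 514, 533, 552, 543, 531]
154 [228, 225, 229, 237, 251, 260, 292, 331, 344, 350, 365, 402, 439, 465, 472, 472, 479, 490, 505, 505]
158 [459, 469, 469, 488, 495, 490, 491, 485, 455, 455, 477, 493, 491, 490, 490, 489, 493, 482, 478, 491]
162 [486, 489, 492, 474, 472, 481, 496, 486, 465, 458, 480, 496, 494, 499, 495, 499, 500, 497, 505, 505]
166 [529, 534, 543, 544, 545, 555, 551, 537, 502, 482, 506, 525, 523, 517, 500, 484, 470, 433, 410, 418]
170 [298, 302, 281, 267, 286, 314, 347, 356, 363, 361, 401, 460, 486, 489, 486, 499, 516, 518, 522, 524]
174 [521, 522, 518, 512, 510, 490, 473, 460, 445, 439, 465, 471, 468, 479, 474, 477, 480, 483, 492, 520]
```

move_arm(
  offset=[
    [0.0018,0,0.0175],
    [0,0,0.0175],
    [0,0,0.0175],
    [0,0,0.0175],
    [0,0,0.006],
    [0,0,0.006],
    [0,0,0.006],
    [0,0,0.006],
    [0,0,0.006],
    [0,0,0],
  ],
  turn=[
    [0,0,0],
    [0,0,0],
    [0,0,0],
    [0,0,0],
    [0,0,0],
    [0,0,0],
    [0,0,0],
    [0,0,0],
    [0,0,0],
    [0,0,0],
  ],
  fingers=[0.005,0.005,0.005,0.005,0.005,0.005,0.005,0.005,0.005,0.005],
)

```text
t: 13.23
tcp_pos: [562.6, 68.9, 198.3]
orientation: [0.938, 0.346, -0.001, -0.0]
ft_force: [0.2, 0.0, -1.0]
gripper_width: 0.181
grasp_force: 58.7
```

move_arm(
  offset=[
    [0,0,0.005],
    [0,0,0.005],
    [0,0,0.005],
    [0,0,0.005],
    [0,0,0.005],
    [0,0,0.0015],
    [0,0,0],
    [0,0,0],
  ],
  turn=[
    [0,0,0],
    [0,0,0],
    [0,0,0],
    [0,0,0],
    [0,0,0],
    [0,0,0],
    [0,0,0],
    [0,0,0],
  ],
  fingers=[0.005,0.005,0.005,0.005,0.005,0.005,0.005,0.005],
)

```text
t: 13.9
tcp_pos: [563.1, 68.9, 172.5]
orientation: [0.938, 0.346, -0.0, -0.0]
ft_force: [0.4, -0.4, -0.8]
gripper_width: 0.18
grasp_force: 58.7
```

```bash
python3 - <<'E'
from h import *; from cart import *
goto(*tcp(2,5.2),171.7,10.5); goto(*tcp(2,16),171.7,-49.5); print(r.observe()["ft_torque"])
E
```

```text
now 13.9 [563.1  68.9 172.5] turn [-1.000e-02  0.000e+00 -6.003e+01] off before turn [ 0.0042 -0.0099  0.0008] off after turn [ 0.0107 -0.0013  0.0008]
now 13.9 [563.1  68.9 172.5] turn [-0.01  0.01 -0.03] off before turn [-0.0012 -0.0005  0.0008] off after turn [-0.0012 -0.0005  0.0008]
[ 0.00345824 -0.04817678  0.04930984]
```

move_arm(
  offset=[
    [0,0,0],
    [0,0,0],
    [0,0,0],
    [0,0,0],
    [0,0,0],
    [0,0,0],
    [0,0,0],
    [0,0,0],
    [0,0,0],
    [0,0,0],
  ],
  turn=[
    [0,0,-6],
    [0,0,-6],
    [0,0,-6],
    [0,0,-6],
    [0,0,-6],
    [0,0,-6],
    [0,0,-6],
    [0,0,-6],
    [0,0,-6],
    [0,0,-6],
  ],
  fingers=[0.005,0.005,0.005,0.005,0.005,0.005,0.005,0.005,0.005,0.005],
)

```text
t: 14.73
tcp_pos: [563.4, 68.9, 173.0]
orientation: [0.638, 0.77, 0.0, 0.0]
ft_force: [0.2, -0.1, -1.2]
gripper_width: 0.175
grasp_force: 58.7
```

move_arm(
  offset=[
    [0.0035,-0.0013,0],
    [0.0035,0,0],
    [0.0037,0,0],
    [0,0,0],
    [0,0,-0.004],
    [0,0,-0.004],
    [0,0,-0.004],
    [0,0,-0.004],
    [0,0,-0.004],
    [0,0,0],
  ],
  turn=[
    [0,0,0],
    [0,0,0],
    [0,0,0],
    [0,0,0],
    [0,0,0],
    [0,0,0],
    [0,0,0],
    [0,0,0],
    [0,0,0],
    [0,0,0],
  ],
  fingers=[0.005,0.005,0.005,0.005,0.005,0.005,0.005,0.005,0.005,0.005],
)

```text
t: 15.57
tcp_pos: [560.5, 79.2, 193.7]
orientation: [0.64, 0.769, 0.001, 0.001]
ft_force: [0.8, -0.2, -1.3]
gripper_width: 0.178
grasp_force: 58.6
```

move_arm(
  offset=[
    [0,0,-0.007],
    [0,0,-0.01],
    [0,0,-0.012],
    [0,0,-0.014],
    [0,0,-0.014],
    [0,0,-0.014],
    [0,0,-0.014],
    [0,0,-0.014],
    [0,0,-0.014],
    [0,0,-0.01],
  ],
  turn=[
    [0,0,0],
    [0,0,0],
    [0,0,0],
    [0,0,0],
    [0,0,0],
    [0,0,0],
    [0,0,0],
    [0,0,0],
    [0,0,0],
    [0,0,0],
  ],
  fingers=[0.005,0.005,0.005,0.005,0.005,0.005,0.005,0.005,0.005,0.005],
)

```text
t: 16.4
tcp_pos: [560.2, 79.2, 317.8]
orientation: [0.64, 0.769, 0.001, 0.001]
ft_force: [-0.9, -1.0, -2.0]
gripper_width: 0.18
grasp_force: 58.6
```

```bash
python3 - <<'E'
from h import *
s=r.observe(); print(s["t"],s["tcp_pos"],s["ft_force"])
S,d=imaging.read_camera("scene")
H=cv2.cvtColor(S,cv2.COLOR_RGB2HSV); hh,sa,v=[H[...,i].astype(int) for i in range(3)]
b=(hh>100)&(hh<128)&(sa>120)&(v>50); u,w=proj("scene",s["tcp_pos"]-[0,0,34.2+98.5+35])
print("expect disc at",u,w); k=np.zeros_like(b); k[int(w)-30:int(w)+30,int(u)-25:int(u)+25]=1
vv,uu=np.nonzero(b&k); print(len(uu),uu.mean() if len(uu) else None,vv.mean() if len(vv) else None)
a=S[int(w)-70:int(w)+50,int(u)-60:int(u)+60]; save("c5.png",cv2.resize(a,None,fx=4,fy=4,interpolation=cv2.INTER_CUBIC))
E
```

```text
16.4 [560.20541102  79.18739189 317.83177176] [-0.85784542 -0.98839025 -1.95417284]
expect disc at 332.61012309528735 185.18083877365999
58 332.0 183.8793103448276
```

View pics/c5.png

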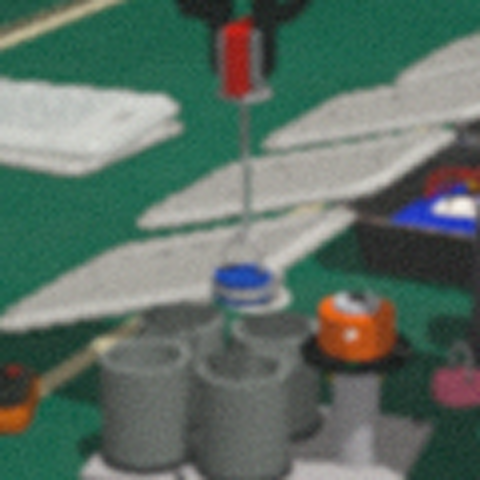

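Cartridge 2 hangs upright on the hook at crop (243,283), clear of the wells. Next I'll locate the tray.

```bash
cat >> h.py <<'E'
def tray():
    im,d=imaging.read_camera("top"); p=cloud("top",d)
    H=cv2.cvtColor(im,cv2.COLOR_RGB2HSV)
    m=np.zeros((400,640),np.uint8); k=(H[...,1]<85)&(p[...,2]<35)&(p[...,2]>-5); m[185:300,205:312]=k[185:300,205:312]
    m=cv2.morphologyEx(m,cv2.MORPH_OPEN,np.ones((5,5),np.uint8))
    n,l,st,ce=cv2.connectedComponentsWithStats(m); j=1+np.argmax(st[1:,4])
    print("box",st[j]); rim=(l==j)&(p[...,2]>15)
    rc=cv2.minAreaRect(pts("top",l==j,26).astype(np.float32)); rc2=cv2.minAreaRect(pts("top",rim,26).astype(np.float32)); print("tray",rc,rc2); return im,d
E
python3 - <<'E'
from h import *
im,d=tray(); save("tr.png",cv2.resize(im[185:300,195:315],None,fx=5,fy=5))
s=r.observe(); print(s["tcp_pos"])
E
```

```text
box [ 231  208   51   74 3234]Traceback (most recent call last):
  File "<stdin>", line 2, in <module>
  File "h.py", line 33, in tray
    rc=cv2.minAreaRect(pts("top",l==j,26).astype(np.float32)); rc2=cv2.minAreaRect(pts("top",rim,26).astype(np.float32)); print("tray",rc,rc2); return im,d
                       ~~~^^^^^^^^^^^^^^^
  File "h.py", line 14, in pts
    v,u=np.nonzero(m); return np.array([cast(n,a,b,z)[:2] for a,b in zip(u,v)])
                                        ~~~~^^^^^^^^^
  File "h.py", line 7, in cast
    f,cx,cy,P=K(n); d=P[:3,:3]@np.array([(u-cx)/f,(v-cy)/f,1]); o=P[:3,3]; return o+d*(z-o[2])/d[2]
              ~^^^
  File "h.py", line 5, in K
    m=imaging.camera_model(n); return 200/np.tan(np.radians(m["vertical_fov"]/2)),m["cx"],m["cy"],np.array(m["pose"])
ValueError: time passes only in moves, steps and waits
```

```bash
python3 - <<'E'
s=open("h.py").read()
s=s.replace("def K(n):\n    m=","_k={}\ndef K(n):\n    if n not in _k: _k[n]=_K(n)\n    return _k[n]\ndef _K(n):\n    m=")
open("h.py","w").write(s)
E
python3 - <<'E'
from h import *
im,d=tray(); save("tr.png",cv2.resize(im[185:300,195:315],None,fx=5,fy=5))
s=r.observe(); print(s["tcp_pos"])
E
```

```text
box [ 231  208   51   74 3260]
tray ((507.756103515625, 306.4561462402344), (135.53965759277344, 216.6697540283203), 85.5263671875) ((508.4183044433594, 307.69146728515625), (131.3307647705078, 210.31521606445312), 86.1364517211914)
[560.33347019  79.22388668 316.79122454]
```

View pics/tr.png

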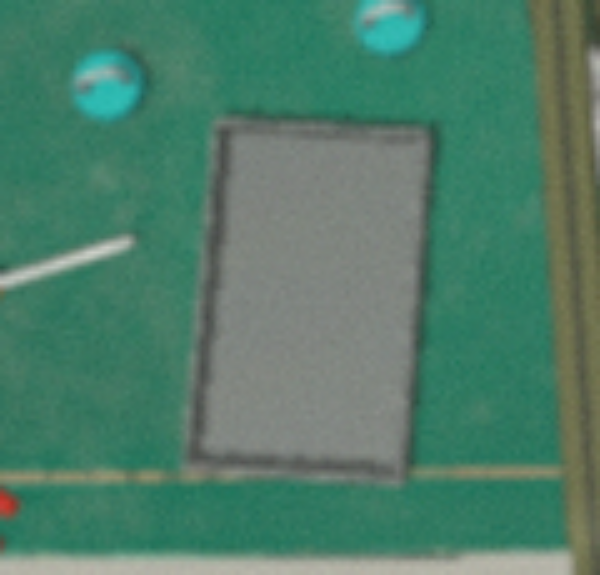

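Tray: corners at crop (220,120), (432,125), (408,478), (190,462), centre world (508,307.5), long axis yaw ≈ −4°. It's empty, and the turquoise look-alikes are outside it.

```bash
python3 -c "
from h import *
goto(560.9,328.8,317,10.5)"
```

```text
now 16.55 [560.3  79.2 316.8] turn [ 0.14  0.02 -0.03] off before turn [ 2.453e-01  4.590e-02 -2.000e-04] off after turn [ 2.453e-01  4.600e-02 -2.000e-04]
```

move_arm(
  offset=[
    [0.006,0.0011,0],
    [0.011,0.0021,0],
    [0.016,0.003,0],
    [0.018,0.0034,0],
    [0.018,0.0034,0],
    [0.018,0.0034,0],
    [0.018,0.0034,0],
    [0.018,0.0034,0],
    [0.018,0.0034,0],
    [0.018,0.0034,0],
  ],
  turn=[
    [0,0,0],
    [0,0,0],
    [0,0,0],
    [0,0,0],
    [0,0,0],
    [0,0,0],
    [0,0,0],
    [0,0,0],
    [0,0,0],
    [0,0,0],
  ],
  fingers=[0.005,0.005,0.005,0.005,0.005,0.005,0.005,0.005,0.005,0.005],
)

```text
t: 17.38
tcp_pos: [559.6, 242.9, 314.2]
orientation: [0.639, 0.769, -0.001, -0.001]
ft_force: [0.6, 0.0, -0.5]
gripper_width: 0.182
grasp_force: 58.6
```

move_arm(
  offset=[
    [0.018,0.0034,0],
    [0.018,0.0034,0],
    [0.018,0.0034,0],
    [0.016,0.003,0],
    [0.011,0.0021,0],
    [0.0053,0.001,0],
    [0,0,0],
    [0,0,0],
    [0,0,0],
    [0,0,0],
  ],
  turn=[
    [0,0,0],
    [0,0,0],
    [0,0,0],
    [0,0,0],
    [0,0,0],
    [0,0,0],
    [0,0,0],
    [0,0,0],
    [0,0,0],
    [0,0,0],
  ],
  fingers=[0.005,0.005,0.005,0.005,0.005,0.005,0.005,0.005,0.005,0.005],
)

```text
t: 18.22
tcp_pos: [560.9, 327.9, 315.7]
orientation: [0.64, 0.768, -0.0, 0.0]
ft_force: [-0.8, -0.1, -2.4]
gripper_width: 0.182
grasp_force: 58.6
```

move_arm(
  offset=[
    [0,0,0.007],
    [0,0,0.012],
    [0,0,0.015],
    [0,0,0.017],
    [0,0,0.017],
    [0,0,0.017],
    [0,0,0.017],
    [0,0,0.014],
    [0,0,0.009],
    [0,0,0],
  ],
  turn=[
    [0,0,0],
    [0,0,0],
    [0,0,0],
    [0,0,0],
    [0,0,0],
    [0,0,0],
    [0,0,0],
    [0,0,0],
    [0,0,0],
    [0,0,0],
  ],
  fingers=[0.005,0.005,0.005,0.005,0.005,0.005,0.005,0.005,0.005,0.005],
)

```text
t: 19.05
tcp_pos: [559.5, 327.6, 187.9]
orientation: [0.64, 0.768, -0.002, -0.001]
ft_force: [-0.9, 0.4, -1.9]
gripper_width: 0.183
grasp_force: 58.6
```

move_arm(
  offset=[
    [0,0,0],
    [0,0,0.003],
    [0,0,0.003],
    [0,0,0.003],
    [0,0,0.003],
    [0,0,0.003],
    [0,0,0.003],
    [0,0,0.003],
    [0,0,0.003],
    [0,0,0],
  ],
  turn=[
    [0,0,0],
    [0,0,0],
    [0,0,0],
    [0,0,0],
    [0,0,0],
    [0,0,0],
    [0,0,0],
    [0,0,0],
    [0,0,0],
    [0,0,0],
  ],
  fingers=[0.005,0.005,0.005,0.005,0.005,0.005,0.005,0.005,0.005,0.005],
)

```text
t: 19.88
tcp_pos: [560.4, 328.6, 165.8]
orientation: [0.64, 0.769, -0.001, -0.0]
ft_force: [-0.7, -0.1, -1.0]
gripper_width: 0.179
grasp_force: 58.6
```

```bash
python3 -c "
from h import *
goto(560.9,328.8,166,10.5); print(r.observe()['ft_force'])"
```

```text
now 19.8833 [560.4 328.6 165.8] turn [-0.07  0.02 -0.03] off before turn [ 0.0001  0.0005 -0.0002] off after turn [ 0.0001  0.0005 -0.0002]
[-0.7098134  -0.13977647 -1.013539  ]
```

move_arm(
  offset=[
    [-0.003,0,0],
    [-0.004,0,0],
    [-0.004,0,0],
    [-0.004,0,0],
    [-0.004,0,0],
    [-0.003,0,0],
    [0,0,0],
    [0,0,-0.006],
    [0,0,-0.01],
    [0,0,-0.016],
  ],
  turn=[
    [0,0,0],
    [0,0,0],
    [0,0,0],
    [0,0,0],
    [0,0,0],
    [0,0,0],
    [0,0,0],
    [0,0,0],
    [0,0,0],
    [0,0,0],
  ],
  fingers=[0.005,0.005,0.005,0.005,0.005,0.005,0.005,0.005,0.005,0.005],
)

```text
t: 20.72
tcp_pos: [563.9, 306.9, 198.2]
orientation: [0.64, 0.769, -0.001, -0.001]
ft_force: [-0.0, -0.9, -1.2]
gripper_width: 0.179
grasp_force: 58.6
```

move_arm(
  offset=[
    [0,0,-0.02],
    [0,0,-0.02],
    [0,0,-0.02],
    [0,0,-0.02],
    [0,0,-0.02],
    [0,0,0],
  ],
  turn=[
    [0,0,0],
    [0,0,0],
    [0,0,0],
    [0,0,0],
    [0,0,0],
    [0,0,0],
  ],
  fingers=[0.005,0.005,0.005,0.005,0.005,0.005],
)

```text
t: 21.22
tcp_pos: [567.0, 308.6, 304.8]
orientation: [0.639, 0.769, 0.005, 0.002]
ft_force: [1.0, 0.2, 0.3]
gripper_width: 0.182
grasp_force: 58.7
```

```bash
cat >> h.py <<'E'
def blues(lo,hi,cam="scene"):
    im,d=imaging.read_camera(cam); p=cloud(cam,d); H=cv2.cvtColor(im,cv2.COLOR_RGB2HSV); hh,s,v=[H[...,i].astype(int) for i in range(3)]
    m=((hh>100)&(hh<128)&(s>120)&(v>50)&(p[...,2]<300)&(p[...,0]>380)&(p[...,0]<700)&(p[...,1]>lo)&(p[...,1]<hi)&(d>0)).astype(np.uint8)
    n,l,st,ce=cv2.connectedComponentsWithStats(m)
    for j in range(1,n):
        if st[j,4]>10: print("blue",cam,st[j],np.median(p[l==j],0).round(0),"z",np.percentile(p[l==j][:,2],[5,95]).round(0))
    return im,d
E
python3 - <<'E'
from h import *; from cart import *
im,d=blues(-30,420)
save("c6.png",cv2.resize(im[170:320,230:390],None,fx=4,fy=4,interpolation=cv2.INTER_CUBIC))
goto(*tcp(3,16),300,28-60)
E
```

```text
blue scene [278 263  17  10 113] [557. 337.  21.] z [18. 23.]
now 21.2667 [566.2 308.1 302.3] turn [ 0.34 -0.25 42.49] off before turn [-0.3088 -0.043   0.0014] off after turn [-0.2568  0.1768  0.0023]
```

View pics/c6.png

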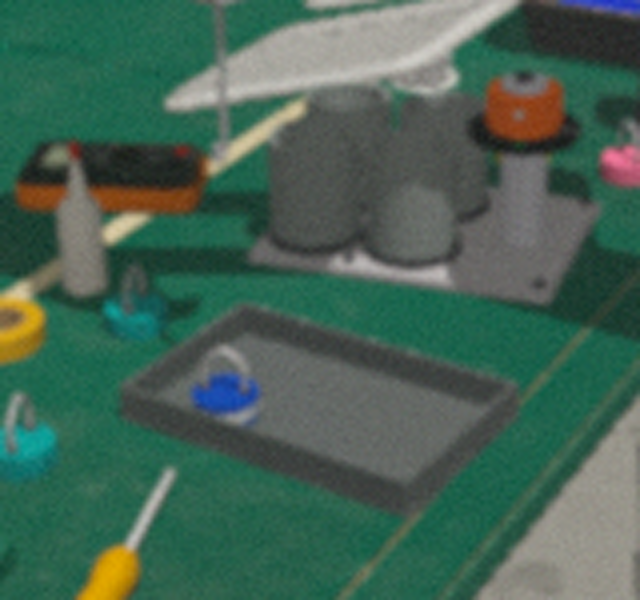

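Cartridge 2 stands upright in the tray at crop (225,395), and the glue bottle (80,230) is untouched. Next is cartridge 3.

move_arm(
  offset=[
    [0,0,0],
    [0,0,0],
    [0,0,0],
    [0,0,0],
    [0,0,0],
    [0,0,0],
    [-0.0285,0.0196,0],
    [-0.0285,0.0196,0],
    [-0.0285,0.0196,0],
    [-0.0285,0.0196,0],
  ],
  turn=[
    [0,0,7.08],
    [0,0,7.08],
    [0,0,7.08],
    [0,0,7.08],
    [0,0,7.08],
    [0,0,7.08],
    [0,0,0],
    [0,0,0],
    [0,0,0],
    [0,0,0],
  ],
  fingers=[0.005,0.005,0.005,0.005,0.005,0.005,0.005,0.005,0.005,0.005],
)

```text
t: 22.1
tcp_pos: [569.8, 167.9, 296.9]
orientation: [0.874, 0.485, -0.001, -0.0]
ft_force: [0.6, -0.3, -0.8]
gripper_width: 0.181
grasp_force: 58.7
```

move_arm(
  offset=[
    [-0.0285,0.0196,0],
    [-0.0285,0.0196,0],
    [-0.0285,0.0196,0],
    [-0.0285,0.0196,0],
    [-0.0285,0.0196,0.002],
    [0,0,0],
    [0,0,0],
    [0,0,0],
    [0,0,0],
  ],
  turn=[
    [0,0,0],
    [0,0,0],
    [0,0,0],
    [0,0,0],
    [0,0,0],
    [0,0,0],
    [0,0,0],
    [0,0,0],
    [0,0,0],
  ],
  fingers=[0.005,0.005,0.005,0.005,0.005,0.005,0.005,0.005,0.005],
)

```text
t: 22.85
tcp_pos: [578.0, -2.7, 296.0]
orientation: [0.874, 0.485, -0.0, -0.001]
ft_force: [-0.8, 0.5, 0.4]
gripper_width: 0.186
grasp_force: 58.7
```

```bash
python3 -c "
from h import *; from cart import *
goto(*tcp(3,16),171.7,28-60)"
```

```text
now 22.85 [578.   -2.7 296. ] turn [-0.08  0.    0.05] off before turn [0.0006 0.0023 0.1243] off after turn [0.0006 0.0021 0.1243]
```

move_arm(
  offset=[
    [0.0006,0.0021,0.0165],
    [0,0,0.0165],
    [0,0,0.0165],
    [0,0,0.0165],
    [0,0,0.006],
    [0,0,0.006],
    [0,0,0.006],
    [0,0,0.006],
    [0,0,0.006],
    [0,0,0],
  ],
  turn=[
    [0,0,0],
    [0,0,0],
    [0,0,0],
    [0,0,0],
    [0,0,0],
    [0,0,0],
    [0,0,0],
    [0,0,0],
    [0,0,0],
    [0,0,0],
  ],
  fingers=[0.005,0.005,0.005,0.005,0.005,0.005,0.005,0.005,0.005,0.005],
)

```text
t: 23.68
tcp_pos: [580.0, -4.3, 199.7]
orientation: [0.875, 0.485, -0.001, -0.0]
ft_force: [-0.2, 0.1, -1.2]
gripper_width: 0.181
grasp_force: 58.8
```

move_arm(
  offset=[
    [0,0,0.005],
    [0,0,0.005],
    [0,0,0.005],
    [0,0,0.005],
    [0,0,0.005],
    [0,0,0.003],
    [0,0,0],
    [0,0,0],
  ],
  turn=[
    [0,0,0],
    [0,0,0],
    [0,0,0],
    [0,0,0],
    [0,0,0],
    [0,0,0],
    [0,0,0],
    [0,0,0],
  ],
  fingers=[0.005,0.005,0.005,0.005,0.005,0.005,0.005,0.005],
)

```text
t: 24.35
tcp_pos: [580.4, -4.4, 172.3]
orientation: [0.875, 0.485, -0.0, -0.0]
ft_force: [0.2, 0.1, -1.3]
gripper_width: 0.178
grasp_force: 58.8
```

```bash
python3 - <<'E'
from h import *; from cart import *
goto(*tcp(3,5.2),171.7,28); print(r.observe()["ft_torque"])
E
```

```text
now 24.35 [580.4  -4.4 172.3] turn [-3.000e-02 -0.000e+00 -6.001e+01] off before turn [ 0.0062 -0.0102  0.0006] off after turn [0.0119 0.0003 0.0006]
[-0.03779623 -0.01182537  0.01937797]
```

move_arm(
  offset=[
    [0,0,0],
    [0,0,0],
    [0,0,0],
    [0,0,0],
    [0,0,0],
    [0,0,0],
    [0,0,0],
    [0,0,0],
    [0,0,0],
    [0,0,0],
  ],
  turn=[
    [0,0,-6],
    [0,0,-6],
    [0,0,-6],
    [0,0,-6],
    [0,0,-6],
    [0,0,-6],
    [0,0,-6],
    [0,0,-6],
    [0,0,-6],
    [0,0,-6],
  ],
  fingers=[0.005,0.005,0.005,0.005,0.005,0.005,0.005,0.005,0.005,0.005],
)

```text
t: 25.18
tcp_pos: [580.8, -4.4, 173.0]
orientation: [0.513, 0.858, 0.0, 0.0]
ft_force: [-0.1, 0.8, -0.8]
gripper_width: 0.184
grasp_force: 58.8
```

move_arm(
  offset=[
    [0.004,0.0003,0],
    [0.004,0,0],
    [0.0039,0,0],
    [0,0,0],
    [0,0,-0.004],
    [0,0,-0.004],
    [0,0,-0.004],
    [0,0,-0.004],
    [0,0,-0.004],
    [0,0,0],
  ],
  turn=[
    [0,0,0],
    [0,0,0],
    [0,0,0],
    [0,0,0],
    [0,0,0],
    [0,0,0],
    [0,0,0],
    [0,0,0],
    [0,0,0],
    [0,0,0],
  ],
  fingers=[0.005,0.005,0.005,0.005,0.005,0.005,0.005,0.005,0.005,0.005],
)

```text
t: 26.02
tcp_pos: [575.9, 6.1, 193.8]
orientation: [0.515, 0.857, 0.0, 0.001]
ft_force: [0.4, -0.4, -2.2]
gripper_width: 0.179
grasp_force: 58.7
```

move_arm(
  offset=[
    [0,0,-0.007],
    [0,0,-0.01],
    [0,0,-0.012],
    [0,0,-0.014],
    [0,0,-0.014],
    [0,0,-0.014],
    [0,0,-0.014],
    [0,0,-0.014],
    [0,0,-0.014],
    [0,0,-0.012],
  ],
  turn=[
    [0,0,0],
    [0,0,0],
    [0,0,0],
    [0,0,0],
    [0,0,0],
    [0,0,0],
    [0,0,0],
    [0,0,0],
    [0,0,0],
    [0,0,0],
  ],
  fingers=[0.005,0.005,0.005,0.005,0.005,0.005,0.005,0.005,0.005,0.005],
)

```text
t: 26.85
tcp_pos: [575.3, 6.2, 319.6]
orientation: [0.515, 0.857, 0.0, 0.001]
ft_force: [0.5, -0.2, -1.8]
gripper_width: 0.181
grasp_force: 58.7
```

```bash
python3 - <<'E'
from h import *
s=r.observe(); blues(-60,420); im,d=tray(); goto(462.6,336.3,317,28)
E
```

```text
blue scene [334 172  13   5  46] [567.  18. 161.] z [158. 163.]
blue scene [278 263  17  10 115] [557. 337.  21.] z [18. 23.]
box [ 231  208   51   74 3088]
tray ((507.7552185058594, 306.88970947265625), (135.9590606689453, 215.4747772216797), 86.0282974243164) ((508.40594482421875, 307.7143249511719), (131.32083129882812, 210.27626037597656), 85.98381042480469)
now 26.95 [576.5   6.1 320.8] turn [ 0.28  0.17 -0.01] off before turn [0.345  0.0543 0.003 ] off after turn [0.345  0.0544 0.0038]
```

move_arm(
  offset=[
    [0.006,0.0009,0],
    [0.012,0.0019,0],
    [0.017,0.0027,0],
    [0.02,0.0031,0],
    [0.02,0.0031,0],
    [0.02,0.0031,0],
    [0.02,0.0031,0],
    [0.02,0.0031,0],
    [0.02,0.0031,0],
    [0.02,0.0031,0],
  ],
  turn=[
    [0,0,0],
    [0,0,0],
    [0,0,0],
    [0,0,0],
    [0,0,0],
    [0,0,0],
    [0,0,0],
    [0,0,0],
    [0,0,0],
    [0,0,0],
  ],
  fingers=[0.005,0.005,0.005,0.005,0.005,0.005,0.005,0.005,0.005,0.005],
)

```text
t: 27.78
tcp_pos: [515.2, 175.2, 316.4]
orientation: [0.515, 0.857, -0.001, -0.001]
ft_force: [0.5, -0.6, -0.8]
gripper_width: 0.181
grasp_force: 58.7
```

move_arm(
  offset=[
    [0.02,0.0031,0],
    [0.02,0.0031,0],
    [0.02,0.0031,0],
    [0.02,0.0031,0],
    [0.02,0.0031,0],
    [0.02,0.0031,0],
    [0.02,0.0031,0],
    [0.015,0.0024,0],
    [0.01,0.0016,0],
    [0.005,0.0014,0],
  ],
  turn=[
    [0,0,0],
    [0,0,0],
    [0,0,0],
    [0,0,0],
    [0,0,0],
    [0,0,0],
    [0,0,0],
    [0,0,0],
    [0,0,0],
    [0,0,0],
  ],
  fingers=[0.005,0.005,0.005,0.005,0.005,0.005,0.005,0.005,0.005,0.005],
)

```text
t: 28.62
tcp_pos: [459.5, 337.8, 316.6]
orientation: [0.514, 0.858, -0.001, -0.001]
ft_force: [1.2, -0.2, -1.9]
gripper_width: 0.179
grasp_force: 58.7
```

move_arm(
  offset=[
    [0,0,0],
    [0,0,0],
    [0,0,0],
    [0,0,0],
    [0,0,0],
  ],
  turn=[
    [0,0,0],
    [0,0,0],
    [0,0,0],
    [0,0,0],
    [0,0,0],
  ],
  fingers=[0.005,0.005,0.005,0.005,0.005],
)

```text
t: 29.03
tcp_pos: [461.6, 335.6, 317.7]
orientation: [0.516, 0.857, -0.0, 0.0]
ft_force: [0.1, -0.0, -0.9]
gripper_width: 0.183
grasp_force: 58.7
```

```bash
python3 - <<'E'
from h import *
goto(462.6,336.3,166,28); im,d=tray()
E
```

```text
now 29.0333 [461.6 335.6 317.7] turn [ 0.    0.01 -0.08] off before turn [0.0002 0.0012 0.1517] off after turn [1.000e-04 1.200e-03 1.517e-01]
box [ 235  208   46   74 2557]
tray ((509.3599853515625, 305.291259765625), (132.98748779296875, 215.98292541503906), 88.07037353515625) ((508.3333740234375, 307.6061706542969), (131.1033172607422, 210.3651123046875), 86.0311279296875)
```

Tray unmoved. Lower, release and lift.

move_arm(
  offset=[
    [0,0,0.007],
    [0,0,0.012],
    [0,0,0.015],
    [0,0,0.017],
    [0,0,0.017],
    [0,0,0.017],
    [0,0,0.017],
    [0,0,0.015],
    [0,0,0.01],
    [0,0,0],
  ],
  turn=[
    [0,0,0],
    [0,0,0],
    [0,0,0],
    [0,0,0],
    [0,0,0],
    [0,0,0],
    [0,0,0],
    [0,0,0],
    [0,0,0],
    [0,0,0],
  ],
  fingers=[0.005,0.005,0.005,0.005,0.005,0.005,0.005,0.005,0.005,0.005],
)

```text
t: 29.92
tcp_pos: [459.8, 335.2, 187.9]
orientation: [0.515, 0.857, -0.002, -0.001]
ft_force: [-0.7, -0.2, -1.3]
gripper_width: 0.178
grasp_force: 58.7
```

move_arm(
  offset=[
    [0,0,0],
    [0,0,0.003],
    [0,0,0.003],
    [0,0,0.003],
    [0,0,0.003],
    [0,0,0.003],
    [0,0,0.003],
    [0,0,0.003],
    [0,0,0.003],
    [0,0,0],
  ],
  turn=[
    [0,0,0],
    [0,0,0],
    [0,0,0],
    [0,0,0],
    [0,0,0],
    [0,0,0],
    [0,0,0],
    [0,0,0],
    [0,0,0],
    [0,0,0],
  ],
  fingers=[0.005,0.005,0.005,0.005,0.005,0.005,0.005,0.005,0.005,0.005],
)

```text
t: 30.75
tcp_pos: [460.9, 336.1, 165.9]
orientation: [0.515, 0.857, -0.001, -0.0]
ft_force: [-0.7, -0.6, -0.7]
gripper_width: 0.177
grasp_force: 58.7
```

move_arm(
  offset=[
    [-0.003,0,0],
    [-0.004,0,0],
    [-0.004,0,0],
    [-0.004,0,0],
    [-0.004,0,0],
    [-0.003,0,0],
    [0,0,0],
    [0,0,-0.006],
    [0,0,-0.01],
    [0,0,-0.016],
  ],
  turn=[
    [0,0,0],
    [0,0,0],
    [0,0,0],
    [0,0,0],
    [0,0,0],
    [0,0,0],
    [0,0,0],
    [0,0,0],
    [0,0,0],
    [0,0,0],
  ],
  fingers=[0.005,0.005,0.005,0.005,0.005,0.005,0.005,0.005,0.005,0.005],
)

```text
t: 31.58
tcp_pos: [470.7, 316.6, 198.3]
orientation: [0.515, 0.857, -0.001, -0.001]
ft_force: [0.1, -0.3, -0.9]
gripper_width: 0.183
grasp_force: 58.7
```

move_arm(
  offset=[
    [0,0,-0.02],
    [0,0,-0.02],
    [0,0,-0.02],
    [0,0,-0.02],
    [0,0,-0.02],
    [0,0,0],
  ],
  turn=[
    [0,0,0],
    [0,0,0],
    [0,0,0],
    [0,0,0],
    [0,0,0],
    [0,0,0],
  ],
  fingers=[0.005,0.005,0.005,0.005,0.005,0.005],
)

```text
t: 32.08
tcp_pos: [473.6, 318.4, 304.4]
orientation: [0.515, 0.857, 0.004, 0.002]
ft_force: [1.1, 0.7, -0.5]
gripper_width: 0.18
grasp_force: 58.8
```

```bash
python3 - <<'E'
from h import *; from cart import *
blues(-60,420)
goto(*tcp(1,16),303,27-60)
E
```

```text
blue scene [278 263  17  10 114] [557. 337.  21.] z [18. 23.]
blue scene [312 274  18  11 130] [456. 344.  21.] z [10. 23.]
now 32.1333 [472.8 318.  302.1] turn [ 0.35 -0.23 61.01] off before turn [-0.3574  0.0134 -0.0009] off after turn [-0.1615  0.3191 -0.0009]
```

move_arm(
  offset=[
    [0,0,0],
    [0,0,0],
    [0,0,0],
    [0,0,0],
    [0,0,0],
    [0,0,0],
    [0,0,0],
    [0,0,0],
    [0,0,0],
    [-0.0147,0.029,0],
  ],
  turn=[
    [0,0,6.78],
    [0,0,6.78],
    [0,0,6.78],
    [0,0,6.78],
    [0,0,6.78],
    [0,0,6.78],
    [0,0,6.78],
    [0,0,6.78],
    [0,0,6.78],
    [0,0,0],
  ],
  fingers=[0.005,0.005,0.005,0.005,0.005,0.005,0.005,0.005,0.005,0.005],
)

```text
t: 32.97
tcp_pos: [485.1, 292.2, 297.4]
orientation: [0.879, 0.476, -0.001, -0.002]
ft_force: [0.1, 0.3, -1.6]
gripper_width: 0.182
grasp_force: 58.9
```

move_arm(
  offset=[
    [-0.0147,0.029,0],
    [-0.0147,0.029,0],
    [-0.0147,0.029,0],
    [-0.0147,0.029,0],
    [-0.0147,0.029,0],
    [-0.0147,0.029,0],
    [-0.0147,0.029,0],
    [-0.0147,0.029,0],
    [-0.0147,0.029,0],
    [-0.0147,0.029,0],
  ],
  turn=[
    [0,0,0],
    [0,0,0],
    [0,0,0],
    [0,0,0],
    [0,0,0],
    [0,0,0],
    [0,0,0],
    [0,0,0],
    [0,0,0],
    [0,0,0],
  ],
  fingers=[0.005,0.005,0.005,0.005,0.005,0.005,0.005,0.005,0.005,0.005],
)

```text
t: 33.8
tcp_pos: [650.7, 6.2, 297.3]
orientation: [0.879, 0.477, -0.001, -0.001]
ft_force: [0.8, -0.1, -1.4]
gripper_width: 0.179
grasp_force: 58.9
```

move_arm(
  offset=[
    [0,0,0],
    [0,0,0],
    [0,0,0],
    [0,0,0],
  ],
  turn=[
    [0,0,0],
    [0,0,0],
    [0,0,0],
    [0,0,0],
  ],
  fingers=[0.005,0.005,0.005,0.005],
)

```text
t: 34.13
tcp_pos: [649.9, 8.6, 297.9]
orientation: [0.879, 0.477, -0.001, -0.001]
ft_force: [0.1, 0.5, -1.2]
gripper_width: 0.181
grasp_force: 59.0
```

```bash
python3 -c "
from h import *; from cart import *
goto(*tcp(1,16),171.7,27-60)"
```

```text
now 34.1333 [649.9   8.6 297.9] turn [-0.11  0.02  0.03] off before turn [0.0016 0.0023 0.1262] off after turn [0.0015 0.0021 0.1262]
```

move_arm(
  offset=[
    [0.0013,0.0016,0.017],
    [0,0,0.017],
    [0,0,0.017],
    [0,0,0.017],
    [0,0,0.006],
    [0,0,0.006],
    [0,0,0.006],
    [0,0,0.006],
    [0,0,0.006],
    [0,0,0],
  ],
  turn=[
    [0,0,0],
    [0,0,0],
    [0,0,0],
    [0,0,0],
    [0,0,0],
    [0,0,0],
    [0,0,0],
    [0,0,0],
    [0,0,0],
    [0,0,0],
  ],
  fingers=[0.005,0.005,0.005,0.005,0.005,0.005,0.005,0.005,0.005,0.005],
)

```text
t: 34.97
tcp_pos: [652.4, 7.8, 199.7]
orientation: [0.879, 0.477, -0.001, -0.0]
ft_force: [-0.9, 0.0, -0.5]
gripper_width: 0.184
grasp_force: 59.0
```

move_arm(
  offset=[
    [0,0,0.005],
    [0,0,0.005],
    [0,0,0.005],
    [0,0,0.005],
    [0,0,0.005],
    [0,0,0.003],
    [0,0,0],
    [0,0,0],
  ],
  turn=[
    [0,0,0],
    [0,0,0],
    [0,0,0],
    [0,0,0],
    [0,0,0],
    [0,0,0],
    [0,0,0],
    [0,0,0],
  ],
  fingers=[0.005,0.005,0.005,0.005,0.005,0.005,0.005,0.005],
)

```text
t: 35.63
tcp_pos: [652.8, 7.7, 172.3]
orientation: [0.879, 0.477, -0.0, -0.0]
ft_force: [-1.0, -0.6, -1.3]
gripper_width: 0.18
grasp_force: 59.0
```

```bash
python3 - <<'E'
from h import *; from cart import *
goto(*tcp(1,5.2),171.7,27); print(r.observe()["ft_torque"])
E
```

```text
now 35.6333 [652.8   7.7 172.3] turn [-4.000e-02  0.000e+00 -6.003e+01] off before turn [ 0.0061 -0.0102  0.0006] off after turn [0.0119 0.0002 0.0006]
[ 0.02007161 -0.04819973  0.01866926]
```

move_arm(
  offset=[
    [0,0,0],
    [0,0,0],
    [0,0,0],
    [0,0,0],
    [0,0,0],
    [0,0,0],
    [0,0,0],
    [0,0,0],
    [0,0,0],
    [0,0,0],
  ],
  turn=[
    [0,0,-6],
    [0,0,-6],
    [0,0,-6],
    [0,0,-6],
    [0,0,-6],
    [0,0,-6],
    [0,0,-6],
    [0,0,-6],
    [0,0,-6],
    [0,0,-6],
  ],
  fingers=[0.005,0.005,0.005,0.005,0.005,0.005,0.005,0.005,0.005,0.005],
)

```text
t: 36.47
tcp_pos: [653.2, 7.7, 173.1]
orientation: [0.52, 0.854, 0.0, 0.0]
ft_force: [0.1, -0.1, -2.2]
gripper_width: 0.181
grasp_force: 59.0
```

move_arm(
  offset=[
    [0.004,0.0002,0],
    [0.004,0,0],
    [0.0039,0,0],
    [0,0,0],
    [0,0,-0.004],
    [0,0,-0.004],
    [0,0,-0.004],
    [0,0,-0.004],
    [0,0,-0.004],
    [0,0,0],
  ],
  turn=[
    [0,0,0],
    [0,0,0],
    [0,0,0],
    [0,0,0],
    [0,0,0],
    [0,0,0],
    [0,0,0],
    [0,0,0],
    [0,0,0],
    [0,0,0],
  ],
  fingers=[0.005,0.005,0.005,0.005,0.005,0.005,0.005,0.005,0.005,0.005],
)

```text
t: 37.3
tcp_pos: [648.4, 18.3, 193.9]
orientation: [0.523, 0.852, 0.001, 0.001]
ft_force: [0.1, -0.4, -1.4]
gripper_width: 0.181
grasp_force: 59.0
```

move_arm(
  offset=[
    [0,0,-0.007],
    [0,0,-0.01],
    [0,0,-0.012],
    [0,0,-0.014],
    [0,0,-0.014],
    [0,0,-0.014],
    [0,0,-0.014],
    [0,0,-0.014],
    [0,0,-0.014],
    [0,0,-0.012],
  ],
  turn=[
    [0,0,0],
    [0,0,0],
    [0,0,0],
    [0,0,0],
    [0,0,0],
    [0,0,0],
    [0,0,0],
    [0,0,0],
    [0,0,0],
    [0,0,0],
  ],
  fingers=[0.005,0.005,0.005,0.005,0.005,0.005,0.005,0.005,0.005,0.005],
)

```text
t: 38.13
tcp_pos: [647.8, 18.4, 319.6]
orientation: [0.523, 0.852, 0.0, 0.001]
ft_force: [-0.1, 0.7, -1.0]
gripper_width: 0.178
grasp_force: 59.0
```

```bash
python3 - <<'E'
from h import *
blues(-60,420); im,d=tray(); goto(558.2,269.5,317,27)
E
```

```text
blue scene [310 170  13   5  52] [640.  31. 161.] z [158. 163.]
blue scene [278 263  17  10 113] [558. 337.  21.] z [18. 23.]
blue scene [312 274  18  11 130] [456. 344.  21.] z [17. 23.]
box [ 231  208   51   74 2865]
tray ((507.97894287109375, 306.9881591796875), (135.97598266601562, 215.349853515625), 86.12403106689453) ((508.45477294921875, 307.7109069824219), (131.32083129882812, 210.178466796875), 85.98381042480469)
now 38.2333 [649.   18.4 321.1] turn [ 0.3   0.16 -0.03] off before turn [0.265  0.0329 0.0035] off after turn [0.265  0.0331 0.0041]
```

move_arm(
  offset=[
    [0.006,0.0008,0],
    [0.012,0.0015,0],
    [0.017,0.0021,0],
    [0.02,0.0025,0],
    [0.02,0.0025,0],
    [0.02,0.0025,0],
    [0.02,0.0025,0],
    [0.02,0.0025,0],
    [0.02,0.0025,0],
    [0.02,0.0025,0],
  ],
  turn=[
    [0,0,0],
    [0,0,0],
    [0,0,0],
    [0,0,0],
    [0,0,0],
    [0,0,0],
    [0,0,0],
    [0,0,0],
    [0,0,0],
    [0,0,0],
  ],
  fingers=[0.005,0.005,0.005,0.005,0.005,0.005,0.005,0.005,0.005,0.005],
)

```text
t: 39.07
tcp_pos: [586.0, 186.1, 316.2]
orientation: [0.522, 0.853, -0.001, -0.001]
ft_force: [-0.1, -0.5, -1.7]
gripper_width: 0.182
grasp_force: 59.0
```

move_arm(
  offset=[
    [0.02,0.0025,0],
    [0.02,0.0025,0],
    [0.02,0.0025,0],
    [0.015,0.0019,0],
    [0.01,0.0013,0],
    [0.005,0.0006,0],
    [0,0,0],
    [0,0,0],
    [0,0,0],
    [0,0,0],
  ],
  turn=[
    [0,0,0],
    [0,0,0],
    [0,0,0],
    [0,0,0],
    [0,0,0],
    [0,0,0],
    [0,0,0],
    [0,0,0],
    [0,0,0],
    [0,0,0],
  ],
  fingers=[0.005,0.005,0.005,0.005,0.005,0.005,0.005,0.005,0.005,0.005],
)

```text
t: 39.9
tcp_pos: [557.5, 268.7, 317.6]
orientation: [0.523, 0.852, -0.0, 0.0]
ft_force: [-0.5, 0.7, -1.6]
gripper_width: 0.179
grasp_force: 59.0
```

```bash
python3 - <<'E'
from h import *
goto(558.2,269.5,166,27); im,d=tray()
E
```

```text
now 39.9 [557.5 268.7 317.6] turn [-0.    0.02 -0.1 ] off before turn [0.0004 0.001  0.1516] off after turn [0.0004 0.001  0.1516]
box [ 233  218   46   60 1486]
tray ((510.3646545410156, 316.5318603515625), (175.19544982910156, 129.934814453125), 16.033342361450195) ((496.3722839355469, 324.30743408203125), (174.3999481201172, 95.95713806152344), 51.301551818847656)
```

move_arm(
  offset=[
    [0,0,0.007],
    [0,0,0.012],
    [0,0,0.015],
    [0,0,0.017],
    [0,0,0.017],
    [0,0,0.017],
    [0,0,0.017],
    [0,0,0.015],
    [0,0,0.01],
    [0,0,0],
  ],
  turn=[
    [0,0,0],
    [0,0,0],
    [0,0,0],
    [0,0,0],
    [0,0,0],
    [0,0,0],
    [0,0,0],
    [0,0,0],
    [0,0,0],
    [0,0,0],
  ],
  fingers=[0.005,0.005,0.005,0.005,0.005,0.005,0.005,0.005,0.005,0.005],
)

```text
t: 40.78
tcp_pos: [555.6, 268.6, 187.7]
orientation: [0.523, 0.852, -0.002, -0.002]
ft_force: [-1.0, -0.5, -1.7]
gripper_width: 0.178
grasp_force: 58.9
```

move_arm(
  offset=[
    [0,0,0],
    [0,0,0.003],
    [0,0,0.003],
    [0,0,0.003],
    [0,0,0.003],
    [0,0,0.003],
    [0,0,0.003],
    [0,0,0.003],
    [0,0,0.003],
    [0,0,0],
  ],
  turn=[
    [0,0,0],
    [0,0,0],
    [0,0,0],
    [0,0,0],
    [0,0,0],
    [0,0,0],
    [0,0,0],
    [0,0,0],
    [0,0,0],
    [0,0,0],
  ],
  fingers=[0.005,0.005,0.005,0.005,0.005,0.005,0.005,0.005,0.005,0.005],
)

```text
t: 41.62
tcp_pos: [556.7, 269.5, 165.8]
orientation: [0.523, 0.853, -0.001, -0.0]
ft_force: [-0.5, -0.3, -1.6]
gripper_width: 0.182
grasp_force: 59.0
```

move_arm(
  offset=[
    [-0.003,0,0],
    [-0.004,0,0],
    [-0.004,0,0],
    [-0.004,0,0],
    [-0.004,0,0],
    [-0.003,0,0],
    [0,0,0],
    [0,0,-0.006],
    [0,0,-0.01],
    [0,0,-0.016],
  ],
  turn=[
    [0,0,0],
    [0,0,0],
    [0,0,0],
    [0,0,0],
    [0,0,0],
    [0,0,0],
    [0,0,0],
    [0,0,0],
    [0,0,0],
    [0,0,0],
  ],
  fingers=[0.005,0.005,0.005,0.005,0.005,0.005,0.005,0.005,0.005,0.005],
)

```text
t: 42.45
tcp_pos: [566.1, 249.8, 198.2]
orientation: [0.523, 0.853, -0.001, -0.001]
ft_force: [-0.6, -0.0, -1.5]
gripper_width: 0.18
grasp_force: 59.0
```

move_arm(
  offset=[
    [0,0,-0.02],
    [0,0,-0.02],
    [0,0,-0.02],
    [0,0,-0.02],
    [0,0,-0.02],
    [0,0,0],
  ],
  turn=[
    [0,0,0],
    [0,0,0],
    [0,0,0],
    [0,0,0],
    [0,0,0],
    [0,0,0],
  ],
  fingers=[0.005,0.005,0.005,0.005,0.005,0.005],
)

```text
t: 42.95
tcp_pos: [569.3, 251.2, 304.7]
orientation: [0.523, 0.853, 0.004, 0.003]
ft_force: [0.4, -0.3, -0.2]
gripper_width: 0.182
grasp_force: 59.0
```

```bash
python3 - <<'E'
from h import *; from cart import *
blues(-60,420)
goto(*tcp(0,16),303,-68)
E
```

```text
blue scene [293 253  16  10 107] [553. 277.  21.] z [15. 24.]
blue scene [278 263  17  10 117] [557. 337.  21.] z [18. 24.]
blue scene [312 274  18  11 129] [456. 344.  21.] z [11. 23.]
now 43.0 [568.5 250.8 302.4] turn [ 0.35 -0.3  94.99] off before turn [-0.1776 -0.0218 -0.0006] off after turn [-0.0063  0.1789 -0.0006]
```

move_arm(
  offset=[
    [0,0,0],
    [0,0,0],
    [0,0,0],
    [0,0,0],
    [0,0,0],
    [0,0,0],
    [0,0,0],
    [0,0,0],
    [0,0,0],
    [0,0,0],
  ],
  turn=[
    [0,0,6.79],
    [0,0,6.79],
    [0,0,6.79],
    [0,0,6.79],
    [0,0,6.79],
    [0,0,6.79],
    [0,0,6.79],
    [0,0,6.79],
    [0,0,6.79],
    [0,0,6.79],
  ],
  fingers=[0.005,0.005,0.005,0.005,0.005,0.005,0.005,0.005,0.005,0.005],
)

```text
t: 43.83
tcp_pos: [566.2, 249.9, 297.3]
orientation: [0.911, 0.413, -0.001, -0.0]
ft_force: [0.3, 0.0, -0.7]
gripper_width: 0.177
grasp_force: 59.0
```

move_arm(
  offset=[
    [0,0,0],
    [0,0,0],
    [0,0,0],
    [0,0,0],
    [-0.001,0.0298,0],
    [-0.001,0.0298,0],
    [-0.001,0.0298,0],
    [-0.001,0.0298,0],
    [-0.001,0.0298,0],
    [-0.001,0.0298,0],
  ],
  turn=[
    [0,0,6.79],
    [0,0,6.79],
    [0,0,6.79],
    [0,0,6.79],
    [0,0,0],
    [0,0,0],
    [0,0,0],
    [0,0,0],
    [0,0,0],
    [0,0,0],
  ],
  fingers=[0.005,0.005,0.005,0.005,0.005,0.005,0.005,0.005,0.005,0.005],
)

```text
t: 44.67
tcp_pos: [627.7, 80.7, 297.4]
orientation: [0.982, 0.19, -0.001, -0.0]
ft_force: [0.4, -0.4, -1.1]
gripper_width: 0.175
grasp_force: 59.1
```

move_arm(
  offset=[
    [0,0,0],
    [0,0,0],
    [0,0,0],
    [0,0,0],
  ],
  turn=[
    [0,0,0],
    [0,0,0],
    [0,0,0],
    [0,0,0],
  ],
  fingers=[0.005,0.005,0.005,0.005],
)

```text
t: 45.0
tcp_pos: [627.5, 82.9, 298.0]
orientation: [0.982, 0.19, -0.001, -0.0]
ft_force: [-0.5, -0.2, -0.3]
gripper_width: 0.175
grasp_force: 59.1
```

```bash
python3 -c "
from h import *; from cart import *
goto(*tcp(0,16),171.7,-68)"
```

```text
now 45.0 [627.5  82.9 298. ] turn [-0.06  0.06 -0.04] off before turn [0.0021 0.0012 0.1263] off after turn [0.0019 0.001  0.1263]
```

move_arm(
  offset=[
    [0.0016,0.0008,0.017],
    [0,0,0.017],
    [0,0,0.017],
    [0,0,0.017],
    [0,0,0.006],
    [0,0,0.006],
    [0,0,0.006],
    [0,0,0.006],
    [0,0,0.006],
    [0,0,0],
  ],
  turn=[
    [0,0,0],
    [0,0,0],
    [0,0,0],
    [0,0,0],
    [0,0,0],
    [0,0,0],
    [0,0,0],
    [0,0,0],
    [0,0,0],
    [0,0,0],
  ],
  fingers=[0.005,0.005,0.005,0.005,0.005,0.005,0.005,0.005,0.005,0.005],
)

```text
t: 45.83
tcp_pos: [629.5, 81.8, 199.7]
orientation: [0.982, 0.19, -0.001, -0.0]
ft_force: [-0.4, -0.1, -1.5]
gripper_width: 0.183
grasp_force: 59.1
```

move_arm(
  offset=[
    [0,0,0.005],
    [0,0,0.005],
    [0,0,0.005],
    [0,0,0.005],
    [0,0,0.005],
    [0,0,0.003],
    [0,0,0],
    [0,0,0],
  ],
  turn=[
    [0,0,0],
    [0,0,0],
    [0,0,0],
    [0,0,0],
    [0,0,0],
    [0,0,0],
    [0,0,0],
    [0,0,0],
  ],
  fingers=[0.005,0.005,0.005,0.005,0.005,0.005,0.005,0.005],
)

```text
t: 46.5
tcp_pos: [629.9, 81.7, 172.3]
orientation: [0.982, 0.19, -0.0, -0.0]
ft_force: [0.1, -0.7, -1.6]
gripper_width: 0.179
grasp_force: 59.1
```

```bash
python3 - <<'E'
from h import *; from cart import *
goto(*tcp(0,5.2),171.7,-8); print(r.observe()["ft_torque"])
E
```

```text
now 46.5 [629.9  81.7 172.3] turn [-3.000e-02  2.000e-02 -6.009e+01] off before turn [ 0.0055 -0.0103  0.0006] off after turn [ 0.0117 -0.0003  0.0006]
[0.01628697 0.03809611 0.01633391]
```

move_arm(
  offset=[
    [0,0,0],
    [0,0,0],
    [0,0,0],
    [0,0,0],
    [0,0,0],
    [0,0,0],
    [0,0,0],
    [0,0,0],
    [0,0,0],
    [0,0,0],
  ],
  turn=[
    [0,0,-6],
    [0,0,-6],
    [0,0,-6],
    [0,0,-6],
    [0,0,-6],
    [0,0,-6],
    [0,0,-6],
    [0,0,-6],
    [0,0,-6],
    [0,0,-6],
  ],
  fingers=[0.005,0.005,0.005,0.005,0.005,0.005,0.005,0.005,0.005,0.005],
)

```text
t: 47.33
tcp_pos: [630.3, 81.8, 173.1]
orientation: [0.754, 0.657, 0.0, 0.0]
ft_force: [-1.1, 0.7, -0.3]
gripper_width: 0.182
grasp_force: 59.2
```

move_arm(
  offset=[
    [0.004,-0.0003,0],
    [0.004,0,0],
    [0.0037,0,0],
    [0,0,0],
    [0,0,-0.004],
    [0,0,-0.004],
    [0,0,-0.004],
    [0,0,-0.004],
    [0,0,-0.004],
    [0,0,0],
  ],
  turn=[
    [0,0,0],
    [0,0,0],
    [0,0,0],
    [0,0,0],
    [0,0,0],
    [0,0,0],
    [0,0,0],
    [0,0,0],
    [0,0,0],
    [0,0,0],
  ],
  fingers=[0.005,0.005,0.005,0.005,0.005,0.005,0.005,0.005,0.005,0.005],
)

```text
t: 48.17
tcp_pos: [632.0, 93.3, 193.9]
orientation: [0.755, 0.655, 0.001, 0.001]
ft_force: [0.7, 0.4, -1.7]
gripper_width: 0.182
grasp_force: 59.1
```

move_arm(
  offset=[
    [0,0,-0.007],
    [0,0,-0.01],
    [0,0,-0.012],
    [0,0,-0.014],
    [0,0,-0.014],
    [0,0,-0.014],
    [0,0,-0.014],
    [0,0,-0.014],
    [0,0,-0.014],
    [0,0,-0.012],
  ],
  turn=[
    [0,0,0],
    [0,0,0],
    [0,0,0],
    [0,0,0],
    [0,0,0],
    [0,0,0],
    [0,0,0],
    [0,0,0],
    [0,0,0],
    [0,0,0],
  ],
  fingers=[0.005,0.005,0.005,0.005,0.005,0.005,0.005,0.005,0.005,0.005],
)

```text
t: 49.0
tcp_pos: [631.5, 93.4, 319.6]
orientation: [0.755, 0.655, 0.001, 0.0]
ft_force: [0.2, 0.0, -1.0]
gripper_width: 0.175
grasp_force: 59.0
```

```bash
python3 - <<'E'
from h import *
blues(-60,420); im,d=tray(); goto(455.3,275.9,317,-8)
E
```

```text
blue scene [301 179  13   5  53] [628. 106. 161.] z [158. 163.]
blue scene [293 253  16  10 107] [552. 277.  21.] z [16. 24.]
blue scene [278 263  17  10 119] [558. 336.  21.] z [ 6. 23.]
blue scene [312 274  18  11 129] [455. 345.  21.] z [17. 24.]
box [ 231  208   51   74 2703]
tray ((508.27301025390625, 306.73919677734375), (135.63986206054688, 214.42076110839844), 86.0282974243164) ((508.38299560546875, 307.6722717285156), (131.23367309570312, 210.31614685058594), 85.98379516601562)
now 49.1 [632.7  93.5 321.1] turn [ 0.34 -0.08 -0.09] off before turn [ 0.1556 -0.2013  0.0031] off after turn [ 0.1559 -0.201   0.0041]
```

move_arm(
  offset=[
    [0.0035,-0.0046,0],
    [0.007,-0.0091,0],
    [0.01,-0.0129,0],
    [0.0117,-0.0152,0],
    [0.0117,-0.0152,0],
    [0.0117,-0.0152,0],
    [0.0117,-0.0152,0],
    [0.0117,-0.0152,0],
    [0.0117,-0.0152,0],
    [0.0117,-0.0152,0],
  ],
  turn=[
    [0,0,0],
    [0,0,0],
    [0,0,0],
    [0,0,0],
    [0,0,0],
    [0,0,0],
    [0,0,0],
    [0,0,0],
    [0,0,0],
    [0,0,0],
  ],
  fingers=[0.005,0.005,0.005,0.005,0.005,0.005,0.005,0.005,0.005,0.005],
)

```text
t: 49.93
tcp_pos: [511.2, 214.9, 316.7]
orientation: [0.755, 0.656, -0.001, -0.001]
ft_force: [1.3, 0.0, -0.8]
gripper_width: 0.183
grasp_force: 59.1
```

move_arm(
  offset=[
    [0.0117,-0.0152,0],
    [0.0117,-0.0152,0],
    [0.0117,-0.0152,0],
    [0.0088,-0.0114,0],
    [0.0059,-0.0076,0],
    [0.0029,-0.0038,0],
    [0,0,0],
    [0,0,0],
    [0,0,0],
    [0,0,0],
  ],
  turn=[
    [0,0,0],
    [0,0,0],
    [0,0,0],
    [0,0,0],
    [0,0,0],
    [0,0,0],
    [0,0,0],
    [0,0,0],
    [0,0,0],
    [0,0,0],
  ],
  fingers=[0.005,0.005,0.005,0.005,0.005,0.005,0.005,0.005,0.005,0.005],
)

```text
t: 50.77
tcp_pos: [454.3, 274.8, 317.5]
orientation: [0.756, 0.655, -0.0, 0.0]
ft_force: [0.8, -0.8, -1.6]
gripper_width: 0.182
grasp_force: 59.1
```

```bash
python3 - <<'E'
from h import *
goto(455.3,275.9,166,-8); blues(-60,420)
E
```

```text
now 50.7667 [454.3 274.8 317.5] turn [ 0.01  0.01 -0.14] off before turn [0.0013 0.0008 0.1515] off after turn [0.0012 0.0008 0.1515]
blue scene [324 213  18   9 117] [454. 285. 159.] z [155. 161.]
blue scene [293 253  16  10 106] [552. 276.  21.] z [15. 23.]
blue scene [278 263  17  10 115] [557. 337.  21.] z [17. 23.]
blue scene [312 274  18  11 130] [456. 344.  21.] z [ 9. 24.]
```

move_arm(
  offset=[
    [0,0,0.007],
    [0,0,0.012],
    [0,0,0.015],
    [0,0,0.017],
    [0,0,0.017],
    [0,0,0.017],
    [0,0,0.017],
    [0,0,0.015],
    [0,0,0.01],
    [0,0,0],
  ],
  turn=[
    [0,0,0],
    [0,0,0],
    [0,0,0],
    [0,0,0],
    [0,0,0],
    [0,0,0],
    [0,0,0],
    [0,0,0],
    [0,0,0],
    [0,0,0],
  ],
  fingers=[0.005,0.005,0.005,0.005,0.005,0.005,0.005,0.005,0.005,0.005],
)

```text
t: 51.65
tcp_pos: [452.4, 274.2, 188.0]
orientation: [0.755, 0.655, -0.003, -0.001]
ft_force: [-0.9, -1.6, -2.2]
gripper_width: 0.177
grasp_force: 59.0
```

move_arm(
  offset=[
    [0,0,0],
    [0,0,0.003],
    [0,0,0.003],
    [0,0,0.003],
    [0,0,0.003],
    [0,0,0.003],
    [0,0,0.003],
    [0,0,0.003],
    [0,0,0.003],
    [0,0,0],
  ],
  turn=[
    [0,0,0],
    [0,0,0],
    [0,0,0],
    [0,0,0],
    [0,0,0],
    [0,0,0],
    [0,0,0],
    [0,0,0],
    [0,0,0],
    [0,0,0],
  ],
  fingers=[0.005,0.005,0.005,0.005,0.005,0.005,0.005,0.005,0.005,0.005],
)

```text
t: 52.48
tcp_pos: [453.4, 275.1, 165.9]
orientation: [0.755, 0.655, -0.001, -0.0]
ft_force: [-1.8, -0.7, -0.8]
gripper_width: 0.181
grasp_force: 59.2
```

move_arm(
  offset=[
    [-0.003,0,0],
    [-0.004,0,0],
    [-0.004,0,0],
    [-0.004,0,0],
    [-0.004,0,0],
    [-0.003,0,0],
    [0,0,0],
    [0,0,-0.006],
    [0,0,-0.01],
    [0,0,-0.016],
  ],
  turn=[
    [0,0,0],
    [0,0,0],
    [0,0,0],
    [0,0,0],
    [0,0,0],
    [0,0,0],
    [0,0,0],
    [0,0,0],
    [0,0,0],
    [0,0,0],
  ],
  fingers=[0.005,0.005,0.005,0.005,0.005,0.005,0.005,0.005,0.005,0.005],
)

```text
t: 53.32
tcp_pos: [450.0, 253.3, 198.5]
orientation: [0.755, 0.655, -0.001, -0.0]
ft_force: [-0.3, 1.8, -1.1]
gripper_width: 0.175
grasp_force: 59.1
```

move_arm(
  offset=[
    [0,0,-0.02],
    [0,0,-0.02],
    [0,0,-0.02],
    [0,0,-0.02],
    [0,0,-0.02],
    [0,0,0],
  ],
  turn=[
    [0,0,0],
    [0,0,0],
    [0,0,0],
    [0,0,0],
    [0,0,0],
    [0,0,0],
  ],
  fingers=[0.005,0.005,0.005,0.005,0.005,0.005],
)

```text
t: 53.82
tcp_pos: [453.1, 254.9, 304.0]
orientation: [0.755, 0.656, 0.005, 0.001]
ft_force: [1.1, -0.5, -0.9]
gripper_width: 0.18
grasp_force: 59.3
```

```bash
python3 - <<'E'
from h import *; from cart import *
im,d=blues(-60,420)
save("c7.png",cv2.resize(im[230:310,250:360],None,fx=5,fy=5,interpolation=cv2.INTER_CUBIC))
goto(469.7,-218.4,303,-66.94)
E
```

```text
blue scene [293 253  16  10 107] [552. 277.  21.] z [15. 24.]
blue scene [278 263  17  10 117] [558. 338.  21.] z [17. 23.]
blue scene [325 263  17  10 116] [454. 284.  21.] z [14. 24.]
blue scene [312 274  19  11 136] [456. 344.  21.] z [ 4. 23.]
now 53.8667 [452.2 254.4 301.8] turn [ 0.19 -0.37 58.87] off before turn [-0.4657  0.0837 -0.0025] off after turn [-0.1691  0.4419 -0.0012]
```

View pics/c7.png

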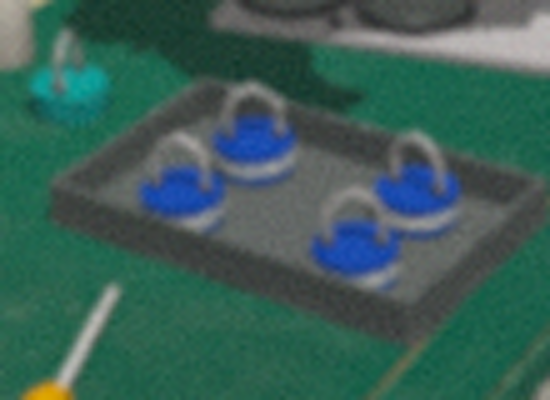

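All four stand upright in the tray: crop (255,145), (183,190), (417,200), (357,250). Now I return the hook.

move_arm(
  offset=[
    [0,0,0],
    [0,0,0],
    [0,0,0],
    [0,0,0],
    [0,0,0],
    [0,0,0],
    [0,0,0],
    [0,0,0],
    [0,0,0],
    [-0.0121,0.0316,0],
  ],
  turn=[
    [0,0,6.54],
    [0,0,6.54],
    [0,0,6.54],
    [0,0,6.54],
    [0,0,6.54],
    [0,0,6.54],
    [0,0,6.54],
    [0,0,6.54],
    [0,0,6.54],
    [0,0,0],
  ],
  fingers=[0.005,0.005,0.005,0.005,0.005,0.005,0.005,0.005,0.005,0.005],
)

```text
t: 54.7
tcp_pos: [451.9, 223.5, 297.5]
orientation: [0.98, 0.199, -0.0, -0.002]
ft_force: [1.7, -0.1, -0.9]
gripper_width: 0.178
grasp_force: 59.2
```

move_arm(
  offset=[
    [-0.0121,0.0316,0],
    [-0.0121,0.0316,0],
    [-0.0121,0.0316,0],
    [-0.0121,0.0316,0],
    [-0.0121,0.0316,0],
    [-0.0121,0.0316,0],
    [-0.0121,0.0316,0],
    [-0.0121,0.0316,0],
    [-0.0121,0.0316,0],
    [-0.0121,0.0316,0],
  ],
  turn=[
    [0,0,0],
    [0,0,0],
    [0,0,0],
    [0,0,0],
    [0,0,0],
    [0,0,0],
    [0,0,0],
    [0,0,0],
    [0,0,0],
    [0,0,0],
  ],
  fingers=[0.005,0.005,0.005,0.005,0.005,0.005,0.005,0.005,0.005,0.005],
)

```text
t: 55.53
tcp_pos: [463.4, -119.8, 297.7]
orientation: [0.98, 0.2, -0.001, -0.001]
ft_force: [0.7, 0.3, -0.5]
gripper_width: 0.182
grasp_force: 59.2
```

move_arm(
  offset=[
    [-0.0121,0.0316,0],
    [-0.0121,0.0316,0],
    [-0.0121,0.0316,0],
    [0,0,0],
    [0,0,0],
    [0,0,0],
    [0,0,0],
    [0,0,0],
    [0,0,0],
  ],
  turn=[
    [0,0,0],
    [0,0,0],
    [0,0,0],
    [0,0,0],
    [0,0,0],
    [0,0,0],
    [0,0,0],
    [0,0,0],
    [0,0,0],
  ],
  fingers=[0.005,0.005,0.005,0.005,0.005,0.005,0.005,0.005,0.005],
)

```text
t: 56.28
tcp_pos: [468.0, -218.6, 298.6]
orientation: [0.98, 0.201, -0.0, -0.0]
ft_force: [0.2, 0.2, -0.4]
gripper_width: 0.179
grasp_force: 59.3
```

```bash
python3 - <<'E'
from h import *
goto(469.7,-218.4,153,-66.94)
E
```

```text
now 56.2833 [ 468.  -218.6  298.6] turn [-0.02  0.    0.09] off before turn [0.0017 0.0005 0.1456] off after turn [0.0017 0.0005 0.1456]
```

move_arm(
  offset=[
    [0.0012,0.0005,0.01],
    [0,0,0.01],
    [0,0,0.008],
    [0,0,0],
    [0,0,0],
    [0,0,0],
    [0,0,0],
  ],
  turn=[
    [0,0,0],
    [0,0,0],
    [0,0,0],
    [0,0,0],
    [0,0,0],
    [0,0,0],
    [0,0,0],
  ],
  fingers=[0.005,0.005,0.005,0.005,0.005,0.005,0.005],
)

```text
t: 56.87
tcp_pos: [469.6, -220.1, 270.8]
orientation: [0.98, 0.2, 0.0, 0.0]
ft_force: [-0.4, 1.4, -0.3]
gripper_width: 0.178
grasp_force: 59.3
```

```bash
python3 - <<'E'
from h import *
goto(469.7,-218.4,153,-66.94)
E
```

```text
now 56.8667 [ 469.6 -220.1  270.8] turn [ 0.03 -0.02 -0.02] off before turn [ 0.0007 -0.0016  0.1178] off after turn [ 0.0008 -0.0015  0.1178]
```

move_arm(
  offset=[
    [0.0006,-0.0013,0.006],
    [0,0,0.006],
    [0,0,0.006],
    [0,0,0.008],
    [0,0,0.01],
    [0,0,0.01],
    [0,0,0.01],
    [0,0,0.01],
    [0,0,0.01],
    [0,0,0],
  ],
  turn=[
    [0,0,0],
    [0,0,0],
    [0,0,0],
    [0,0,0],
    [0,0,0],
    [0,0,0],
    [0,0,0],
    [0,0,0],
    [0,0,0],
    [0,0,0],
  ],
  fingers=[0.005,0.005,0.005,0.005,0.005,0.005,0.005,0.005,0.005,0.005],
)

```text
t: 57.7
tcp_pos: [468.0, -217.7, 192.0]
orientation: [0.98, 0.2, -0.002, -0.001]
ft_force: [0.6, 0.4, -0.5]
gripper_width: 0.18
grasp_force: 59.3
```

```bash
python3 - <<'E'
from h import *
goto(469.7,-218.4,153,-66.94); s=r.observe(); print(s["ft_force"],s["ft_torque"])
E
```

```text
now 57.7 [ 468.  -217.7  192. ] turn [-0.21  0.16 -0.01] off before turn [0.0014 0.0014 0.039 ] off after turn [0.0013 0.0013 0.039 ]
[ 0.56767704  0.44050944 -0.52510814] [-0.00209563  0.01405983 -0.00580836]
```

move_arm(
  offset=[
    [0,0,0],
    [0,0,0.007],
    [0,0,0.007],
    [0,0,0.006],
    [0,0,0.005],
    [0,0,0.004],
    [0,0,0.003],
    [0,0,0.003],
    [0,0,0],
    [0,0,0],
  ],
  turn=[
    [0,0,0],
    [0,0,0],
    [0,0,0],
    [0,0,0],
    [0,0,0],
    [0,0,0],
    [0,0,0],
    [0,0,0],
    [0,0,0],
    [0,0,0],
  ],
  fingers=[0.005,0.005,0.005,0.005,0.005,0.005,0.005,0.005,0.005,0.005],
)

```text
t: 58.53
tcp_pos: [469.4, -218.5, 159.5]
orientation: [0.98, 0.2, -0.0, -0.0]
ft_force: [-0.6, 0.0, -1.5]
gripper_width: 0.183
grasp_force: 59.3
```

```bash
python3 - <<'E'
from h import *
goto(469.7,-218.4,152.2,-66.94); s=r.observe(); print(s["ft_force"],s["ft_torque"])
E
```

```text
now 58.5333 [ 469.4 -218.5  159.5] turn [-0.01  0.01 -0.01] off before turn [0.0003 0.0001 0.0073] off after turn [0.0003 0.0001 0.0073]
[-0.63948518  0.02913614 -1.51168761] [-0.01451913 -0.01927662  0.00894899]
```

move_arm(
  offset=[
    [0,0,0.003],
    [0,0,0.002],
    [0,0,0.0015],
    [0,0,0],
    [0,0,0],
    [0,0,0],
  ],
  turn=[
    [0,0,0],
    [0,0,0],
    [0,0,0],
    [0,0,0],
    [0,0,0],
    [0,0,0],
  ],
  fingers=[0.005,0.005,0.005,0.005,0.005,0.005],
)

```text
t: 59.03
tcp_pos: [469.4, -218.5, 153.1]
orientation: [0.98, 0.2, 0.0, 0.0]
ft_force: [-0.4, 0.4, 0.4]
gripper_width: 0.179
grasp_force: 59.3
```

move_arm(
  offset=[
    [0,0,0],
    [0,0,0],
    [0,0,0],
    [0,0,0],
    [0,0,0],
    [0,0,0],
    [0,0,-0.01],
    [0,0,-0.02],
    [0,0,-0.03],
    [0,0,-0.03],
  ],
  turn=[
    [0,0,0],
    [0,0,0],
    [0,0,0],
    [0,0,0],
    [0,0,0],
    [0,0,0],
    [0,0,0],
    [0,0,0],
    [0,0,0],
    [0,0,0],
  ],
  fingers=[0.025,0.04,0.06,0.06,0.06,0.06,0.06,0.06,0.06,0.06],
)

```text
t: 59.87
tcp_pos: [468.7, -218.1, 244.0]
orientation: [0.98, 0.2, -0.001, -0.001]
ft_force: [0.5, -0.3, 0.3]
gripper_width: 0.702
grasp_force: 0.0
```

move_arm(
  offset=[
    [-0.01,0,-0.03],
    [-0.025,0,-0.02],
    [-0.025,0,0],
    [-0.02,0,0],
    [0,0,0],
    [0,0,0],
  ],
  turn=[
    [0,0,0],
    [0,0,0],
    [0,0,0],
    [0,0,0],
    [0,0,0],
    [0,0,0],
  ],
  fingers=[0.06,0.06,0.06,0.06,0.06,0.06],
)

```text
t: 60.37
tcp_pos: [395.2, -250.0, 294.1]
orientation: [0.98, 0.199, 0.001, 0.0]
ft_force: [-0.8, -0.4, -0.7]
gripper_width: 0.702
grasp_force: 0.0
```

```bash
python3 - <<'E'
from h import *
print(r.observe()["tcp_pos"])
tray(); im,d=imaging.read_camera("top"); p=cloud("top",d)
sc,_=blues(-60,420)
def up(a,k): return cv2.resize(a,None,fx=k,fy=k,interpolation=cv2.INTER_CUBIC)
a=up(im[180:285,225:465],3); b=up(sc[135:235,330:430],3); o=np.zeros((max(a.shape[0]+b.shape[0],1),720,3),np.uint8); o[:a.shape[0],:a.shape[1]]=a; o[a.shape[0]:,:b.shape[1]]=b
save("fin.png",o[:600])
H=cv2.cvtColor(im,cv2.COLOR_RGB2HSV); hh,s,v=[H[...,i].astype(int) for i in range(3)]
m=((hh<6)|(hh>172))&(s>150)&(v>100)&(p[...,2]>155)&(p[...,2]<185); m[:230]=0;m[275:]=0;m[:,:420]=0;m[:,465:]=0
q=pts("top",m,168); print(len(q),cv2.minAreaRect(q.astype(np.float32)),np.median(p[m][:,2]))
z=np.load("man.npz"); Rm,oo=z["Rm"],z["o"]; c=Rm@[-72,0]+oo
m=np.zeros((400,640),bool); m[222:268,325:375]=1
q=(pts("top",m&(hh>3)&(hh<18)&(s>150)&(v>150),128)-c)@Rm; rr=np.hypot(*q.T); q=q[(rr>29)&(rr<42)]
print(np.median(np.degrees(np.arctan2(q[:,1],-q[:,0]))))
E
```

```text
[ 395.1925039  -249.96467422  294.0665461 ]
box [ 231  208   51   74 2535]
tray ((507.8177490234375, 306.63671875), (135.42086791992188, 216.1531524658203), 85.62403106689453) ((508.4183349609375, 307.69268798828125), (131.3518524169922, 210.20762634277344), 86.0311279296875)
blue scene [293 253  16  10 106] [552. 277.  21.] z [16. 23.]
blue scene [278 263  17  10 115] [557. 337.  21.] z [17. 23.]
blue scene [325 263  17  10 114] [455. 284.  21.] z [14. 23.]
blue scene [312 274  18  11 135] [456. 345.  21.] z [ 4. 23.]
93 ((469.6601257324219, -218.3751983642578), (41.922786712646484, 15.4320650100708), 21.84398651123047) 168.6960953443829
-96.76424027003726
```

View pics/fin.png

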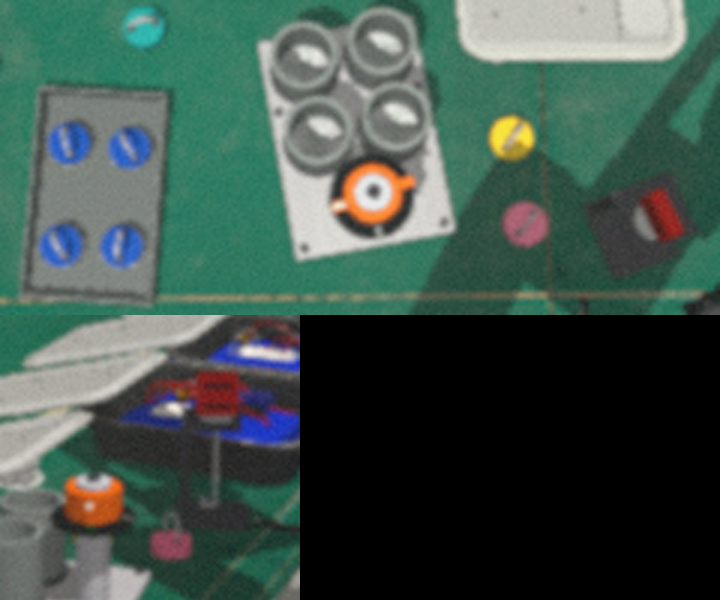

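Final view: four blue cartridges upright in the tray at (70,143), (130,147), (62,245), (122,245) and all wells empty. The collar pointer (338,205) is on the green mark at about 82°. The red handle (662,215) is back in the stand within 1 mm of where it started, and the gripper is clear.

```bash
python3 -c "
from plant import ticket
print(ticket.hand_in())"
```

```text
the job is handed in; nothing more can be done
None
```

The job is handed in, though the hand-in gave no verdict: the collar reads about 82° (1.43 rad) from the images, on its green mark; all four blue cartridges stand upright in the tray; the hook is back in its stand. The glue bottle was not touched as far as I saw, but I did not look at it again at the end.

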